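Load the gas cartridge into the table-top cooker

ROBOT

A 6-joint arm with a two-finger parallel gripper is mounted at the origin on a cart in front of the work surface, level with it; the furniture and walls round the work are solid. World frame = base frame: x ahead of the robot, y to its left, z up, the work surface at z = 0. Lengths are in m, angles in degrees, forces in N, time in s.
With the tool pointing down it reaches from about 0.375 to 0.975 m from the base axis. Payload 3.8 kg.
Tool frame: the origin (TCP) lies at the very end of the fingers, on their centre line; the grasp point (between the pads) lies 19 mm behind it; z points along the fingers, y is the line along which they close (so a half turn about z gives the same grasp; the last joint's range is limited). The gripper opens to 85 mm and grips with 20 to 120 N. Pads are 22 mm wide; open, the fingers measure 114 mm over their backs; the gripper's body (76 mm by 85 mm) begins 54 mm behind the grasp point. The pads swing forward as they close: fully open they stand 13 mm farther back than shut.
Start: joints at [71.454, 15.12, 91.902, -0, 72.978, -2.114], TCP at [0.191, 0.647, 0.231] pointing down, gripper open.
Joint ranges: [-150.88, 150.88], [-54.13, 125.18], [17.81, 147.31], [-75.09, 255.09], [0, 152.58], [-146.25, 146.25]. Speed limits (degrees/s): [147.25, 147.25, 180, 180, 180, 180].

INTERFACE

Orientations are given as a 3x3 rotation matrix whose columns are the frame's x, y, z axes.
In Python, from cell import bot gives the robot as it stands. The module is installed in compiled form; this text tells all that it offers.
- The arm moves only by the tool servo_tool, never from a script. Its argument "motion" is a list of rows, each a list of 3 entries, a list of its own where there are three numbers: the opening in per cent of the stroke, from 0 (shut) to 100 (fully open), then the shift along the tool's x, y, z in m, then the turn, a rotation vector about the tool's x, y, z in degrees. A call has 1 to 12 rows; each row is the pose to reach, as a shift and turn from the pose commanded when the call began, along the tool's axes at that moment; what a row does not reach only later rows make up. A row lasts 1/12 s, in which the tool goes at most 41.7 mm and 7.16 degrees, less where a joint would pass 70% of its speed; a pose out of reach is approached as far as the arm can. A call with a gripper value outside its range is refused whole. The fingers move at their own pace and stop on an object; the grip force is fixed at half the most. Time passes only in rows, so rows that repeat a pose let the fingers close. It gives the time, the measured TCP pose, the force, the opening and the grip force at its end, in the units of the state.
- bot.sense(): the state, without advancing time (a new reading comes with each control period).
- bot.capture(name): name is "scene" or "top" or "wrist"; returns the picture (480x640x3 uint8, red, green, blue); there is no depth.
- bot.camera_params(name): a dict with "K" (3x3 intrinsics, pixels), "eye" and "attitude" of the camera in the world; the wrist camera has in their place "tool_from_camera" (4x4, takes a point from camera to tool coordinates, whose origin is the TCP and whose axes are the flange's). Camera axes: x right, y up, looking along -z (the intrinsics and any distortion apply to the point x, -y, -z); pixel columns grow to the right and rows downward; lengths in m; the calibration is good to about 2 mm. A picture is of the moment at which its call begins: read the wrist's pose just before it. camera_params takes no time and is no camera call.
- bot.hand_in(): hands the job in; it is judged then, once.
The state is a dict: "time_s": time; "qpos": joint angles; "dq": joint speeds; "joint_efforts": joint torques, N m; "tool_pos": TCP position; "eef_rot": TCP orientation; "force": force on the tool from outside, world axes, zero at the start; "torque": the same for the moment, N m; "grip_width": finger opening in m; "grip_force": force on a finger pad.
Only numpy, scipy, OpenCV 4.12 (cv2) and the standard library are available. Lean on these libraries where they do the work, as an engineer would, in place of code of your own. Each camera call takes 0.05 s, during which the arm holds its last target. There are 200 camera calls.

TASK

Get the table-top gas cooker ready for use: swing the lid of its cartridge bay up past its balance point so that it stands open by itself, then lay the gas cartridge that stands on the worktop down in the bay's cradle, its valve end towards the cooker's knob and fully home against the regulator. Leave the lid standing open so that the connection can be checked, and do not shift or topple the other things on the worktop.

Things in the scene. Friction and masses are not known exactly. Their poses are not given: they have to be found in the camera images.
- cooker: table gas cooker, grey sheet metal, 250 (x) x 364 (y) x 90 mm high, fixed. Origin: centre of its underside; x to its back, y to its left, z up. Black knob on the front (-x) right of the middle; burner with a four-armed pan support (top 114 mm) at y = +76 mm. The cartridge bay is the trough along x on the right, under the lid; in front of it a closed housing x = -125 to -77 mm, 92 mm high.
- cooker_lid (a joint): angle of the bay's sheet-metal lid (200 x 150 mm): 0 = shut, grows as it opens, stop at 1.95. Almost no friction, no spring: let go below about 1.6 the lid (0.17 to 0.34 kg) falls shut; beyond about 1.65 it falls open to the stop and stays.
- lid_hinge (a point): point on the hinge line of the bay's lid, level with the middle of the pull bar: at (24, -34, 90) mm in the cooker's frame. The hinge line runs along the cooker's x between bay and burner; the lid swings up and over towards the burner (+y).
- lid_bar (a point): middle of the lid's wire pull: round bar 10 mm thick, 70 mm long along the cooker's x, 36 mm off the lid's free (right-hand) edge, in the lid's plane, on a wire leg at each end. 186 mm from the hinge line; with the lid shut 90 mm above the worktop, outside the cooker's right wall. Being round it can turn between the fingers as the lid swings.
- seat (a point): middle of the regulator's seat, a steel disc 48 mm across on the bay's front end, 52 mm above the worktop; its flat face looks to the cooker's +x, 5 mm in front of this point. Two upright cheeks 50 mm apart stand beside it and reach 22 mm into the bay, 61 mm high. Fully home the tip of the cartridge's valve stem rests on the face.
- cradle (a point): where point cartridge_mid lies when the cartridge is home: on the bay's middle line (y = -104 mm in the cooker's frame), 52 mm above the worktop; axes as the cooker's. Bay inside: y = -178 to -36, x = -77 to +121 mm, floor 11 mm, right wall 71, others 89 mm high. Two V saddles 12 mm thick at x = -25 and +75 mm (cooker's frame; tops 37 mm high) carry the can; elsewhere fingers have room.
- cartridge: gas cartridge, a white can 66 mm in diameter, upright at the start; 158 mm from flat base to tip of valve stem, 0.23 to 0.46 kg, centre of mass about 70 mm from the base. Origin: centre of the base; z axis from base to valve. Straight body to 128 mm, shoulder, collar 36 mm across (141 to 149 mm), stem 9 mm across. Lying, its axis is 33 mm up.
- cartridge_mid (a point): point on the cartridge's axis 68 mm from its base. The worktop between cartridge and cooker is bare; a flat bunch of keys (8 mm high) lies nearer the front edge.
- cartridge_valve (a point): point on the cartridge's axis at the end face of the collar, 149 mm from the base; the stem stands 9 mm farther out.
- mug_plain: mug with yellow rings, 86 mm across, 101 mm high; a bystander. Origin: centre of the underside.
- soup_tin: tin 75 mm in diameter, 58 mm high; a bystander. Origin: centre of the underside.
- pepper_mill: dark wooden pepper mill, 58 mm across, 160 mm high; a bystander. Origin: centre of the underside.
- tumbler: clear tumbler, 81 mm across, 91 mm high; a bystander. Origin: centre of the underside.
Mind the look-alikes: they are no part of the job. What is shaped like the cartridge but purple or red is not meant.

How it is judged (in metres and radians):
On the way:
1. the bay's lid stands open at its stop, touched by nothing (value of joint cooker_lid above 1.8 rad and contact force between each of the arm, the fingers and cooker below 0.3 N and velocity of joint cooker_lid below 0.1 rad/s), for 0.3 s.
At the end, for the whole second after the job is handed in: The lid stands open (over 1.8 rad) and the released cartridge lies at rest in the saddles: middle of its body within 7 mm sideways and 6 mm in height of the cradle's line, axis within 5 degrees of the bay's, valve end towards the knob with the stem within 6 mm of the regulator's seat face (value of joint cooker_lid above 1.8 rad and y of cartridge_mid in the frame of cradle between -0.007 and 0.007 m and z of cartridge_mid in the frame of cradle between -0.006 and 0.006 m and angle between the z axis of cartridge and the x axis of cooker, either way round below 0.09 rad and x of cartridge_valve in the frame of seat below 0.02 m and linear speed of cartridge below 0.02 m/s); the robot touches nothing.
It fails at once if another thing on the worktop is pushed more than 30 mm or tipped (distance of any of mug_plain, soup_tin, pepper_mill, tumbler from where it was at the start of the episode above 0.03 m or angle between any of mug_plain, pepper_mill, soup_tin, tumbler's own z axis and vertical above 0.4 rad).
It also fails if it takes over 72 s, if anything falls off the work surface, if the arm or the gripper's body presses on something with over 40 N, if the wrist force passes 120 N, or if a joint passes its speed limit or range.

## Working session

There is one attempt and no reset: what is moved stays moved. The work goes in short steps, Python scripts to look and compute and a tool call to move; the robot and the scene stay as the last step left them, time stands still between calls to the robot, and variables do not carry over. Pictures are saved under pics/ and viewed, at most 10 in all, crops included, and the job is handed in when it is done.

Besides the shell and the picture viewer there is one more tool, called after ">>>" as name([rows], argument=value, ...), one row to a line, values as JSON. servo_tool: Moves the arm, as the interface text tells. Its arguments: {"type":"object","properties":{"motion":{"type":"array"}},"required":["motion"]}

```bash
mkdir -p pics; cat > h.py <<'E'
import numpy as np, cv2
from cell import bot
def cam(name):
    p=bot.camera_params(name); K=np.array(p["K"])
    if name=="wrist":
        s=bot.sense(); T=np.eye(4);T[:3,:3]=s["eef_rot"];T[:3,3]=s["tool_pos"]
        M=T@np.array(p["tool_from_camera"]); return K,M[:3,3],M[:3,:3],p
    return K,np.array(p["eye"]),np.array(p["attitude"]),p
def ray(c,u,v):
    K,e,R,_=c; d=np.linalg.inv(K)@[u,v,1]; return e,R@[d[0],-d[1],-d[2]]
def onz(c,u,v,z):
    e,d=ray(c,u,v); return e+d*(z-e[2])/d[2]
def proj(c,P):
    K,e,R,_=c; q=R.T@(np.array(P)-e); w=K@[q[0],-q[1],-q[2]]; return w[:2]/w[2]
def snap(name,f):
    c=cam(name); im=bot.capture(name); cv2.imwrite("pics/"+f,im[:,:,::-1]); return c,im
E
python3 - <<'E'
from h import *
for n in("top","scene"):
    c,im=snap(n,n+"0.png"); print(c[3])
print(bot.camera_params("wrist"));s=bot.sense();print(s["time_s"],s["eef_rot"],s["force"])
E
```

```text
{'K': array([[523.27062254,   0.        , 315.08738558],
       [  0.        , 523.27062254, 238.51141265],
       [  0.        ,   0.        ,   1.        ]]), 'eye': array([-0.17358411, -0.15350148,  1.22379847]), 'attitude': array([[-0.04392345,  0.84821442, -0.52782859],
       [-0.99895643, -0.04391148,  0.0125633 ],
       [-0.01252136,  0.52782959,  0.84925799]])}
{'K': array([[492.01112716,   0.        , 312.68726583],
       [  0.        , 492.01112716, 243.18790078],
       [  0.        ,   0.        ,   1.        ]]), 'eye': array([-0.31358424, -0.78441291,  0.67478887]), 'attitude': array([[ 0.57713413,  0.37130439, -0.72735771],
       [-0.816639  ,  0.26688971, -0.51173297],
       [ 0.00411559,  0.88932724,  0.45725281]])}
{'K': array([[348.6731554 ,   0.        , 316.68321627],
       [  0.        , 348.6731554 , 241.38452585],
       [  0.        ,   0.        ,   1.        ]]), 'tool_from_camera': array([[ 8.79237186e-04,  9.49348023e-01,  3.14225331e-01,
         8.09345192e-02],
       [ 9.99999185e-01, -5.43666058e-04, -1.15556620e-03,
         8.06643766e-04],
       [-9.26200841e-04,  3.14226090e-01, -9.49347727e-01,
        -1.41959391e-01],
       [ 0.00000000e+00,  0.00000000e+00,  0.00000000e+00,
         1.00000000e+00]])}
0.1 [[-9.59149924e-01  2.82897458e-01 -6.72595425e-04]
 [ 2.82898245e-01  9.59147867e-01 -1.98820559e-03]
 [ 8.26601589e-05 -2.09726331e-03 -9.99997797e-01]] [ 0.20941065 -0.03939952  0.00701524]
```

View pics/top0.png

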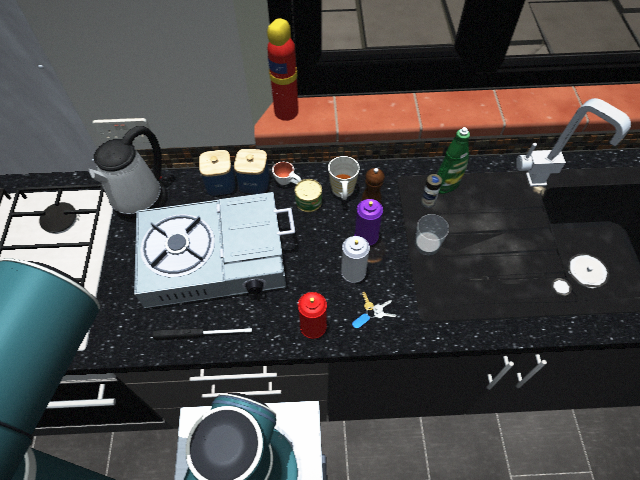

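View pics/scene0.png

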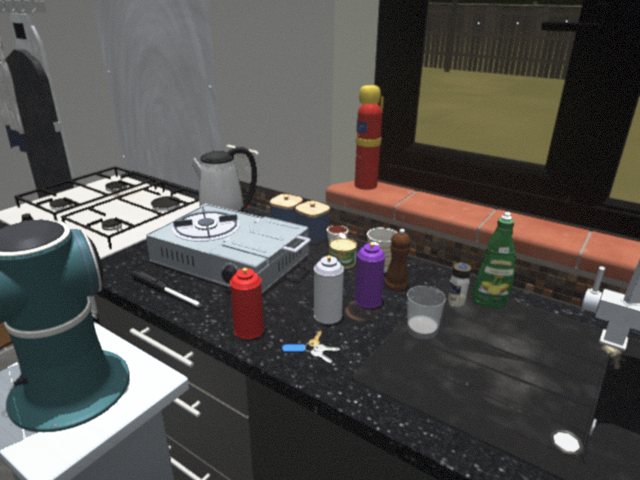

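Top view: cooker at (135–290, 195–305), pull bar at about (290,221), white cartridge at (355,258) with purple (369,220) and red (313,315) decoys beside it, keys (372,312). I'll enlarge the cooker.

```bash
python3 - <<'E'
from h import *
im=cv2.imread("pics/top0.png")[170:345,125:390]
im=cv2.resize(im,None,fx=3,fy=3,interpolation=cv2.INTER_CUBIC);cv2.imwrite("pics/crop1.png",cv2.convertScaleAbs(im,alpha=1.2))
c=cam("top")
for p in[(136,207),(279,194),(285,290),(137,304),(290,208),(293,233),(177,243)]: print(p,onz(c,*p,0.09).round(4))
E
```

```text
(136, 207) [0.6545 0.302  0.09  ]
(279, 194) [ 0.6773 -0.0793  0.09  ]
(285, 290) [ 0.3891 -0.0916  0.09  ]
(137, 304) [0.3698 0.2608 0.09  ]
(290, 208) [ 0.6296 -0.1081  0.09  ]
(293, 233) [ 0.5507 -0.1143  0.09  ]
(177, 243) [0.5358 0.1817 0.09  ]
```

View pics/crop1.png

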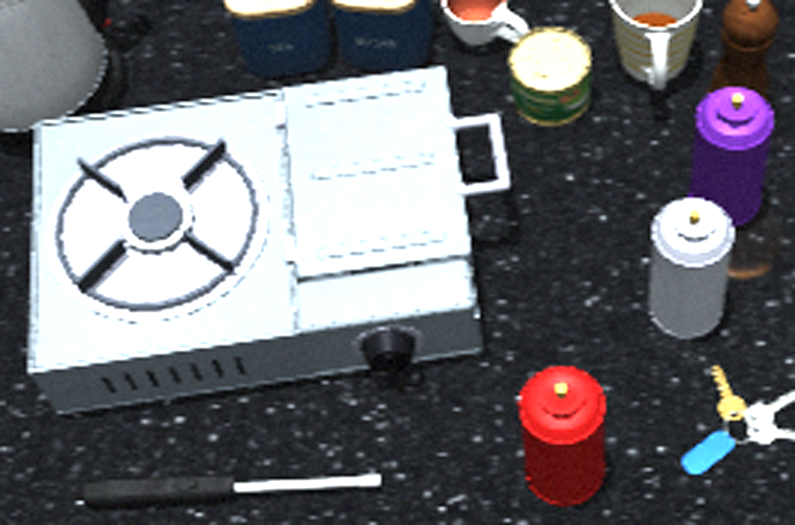

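```bash
cat >> h.py <<'E'
def cooker():
    c=cam("top")
    px=np.array([(33,122),(32,370),(472,308),(445,67),(468,258),(504,153)])/3+[124.7,169.7]
    W=np.array([onz(c,*p,.091)[:2] for p in px])
    L=np.array([(.125,.182),(-.125,.182),(-.125,-.182),(.124,-.184),(-.076,-.184),(.024,-.222)])
    wm,lm=W.mean(0),L.mean(0); H=(L-lm).T@(W-wm); th=np.arctan2(H[0,1]-H[1,0],H[0,0]+H[1,1])
    R=np.array([[np.cos(th),-np.sin(th)],[np.sin(th),np.cos(th)]]); t=wm-R@lm
    return R,t,th,W-(L@R.T+t)
E
python3 - <<'E'
from h import *
R,t,th,r=cooker(); print(np.degrees(th),t,(r*1000).round(1))
ct=cam("top")
for n,q in [("bar",(.024,-.22)),("hinge",(.024,-.034)),("cradle",(0,-.104)),("front",(-.125,-.104))]: print(n,R@q+t)
# cartridge by white/grey mask, two views
cs=cam("scene")
# tip pixels: top crop(694,213) gold valve
u=(694/3+124.7,213/3+169.7); print("tip top",onz(ct,*u,.156), "scene tip",onz(cs,328,260,.156))
print("base", onz(ct,(685)/3+124.7,(336)/3+169.7,0))
print("scene base l/r edge", onz(cs,328,324,0))
for n,p,z in [("red",(561/3+124.7,388/3+169.7),.156),("purple",(738/3+124.7,98/3+169.7),.156),("tin",(308,187),.058),("mug",(343,165),.1),("mill",(375,171),.16),("tumb",(432,222),.091),("keys",(372,312),0)]: print(n,onz(ct,*p,z).round(3))
E
```

```text
6.290243314311191 [0.54046991 0.10595166] [[-1.9  0.3]
 [ 2.3 -4.8]
 [ 0.8  3.7]
 [ 0.1  0.1]
 [-0.7  3.1]
 [-0.6 -2.3]]
bar [ 0.58842973 -0.1100943 ]
hinge [0.56805063 0.07478591]
cradle [0.55186467 0.00257778]
front [ 0.42761722 -0.01111785]
tip top [ 0.47884043 -0.26692461  0.156     ] scene tip [ 0.46604888 -0.27660175  0.156     ]
base [ 0.44895451 -0.26493657  0.        ]
scene base l/r edge [ 0.45197305 -0.28941404  0.        ]
red [ 0.331 -0.155  0.156]
purple [ 0.589 -0.313  0.156]
tin [ 0.721 -0.158  0.058]
mug [ 0.76  -0.258  0.1  ]
mill [ 0.686 -0.334  0.16 ]
tumb [ 0.565 -0.475  0.091]
keys [ 0.361 -0.306  0.   ]
```

>>> servo_tool([
  [100,[-0.025,-0.026,0],[0,0,0]],
  [100,[-0.3,-0.307,0],[0,0,0]],
  [100,[-0.3,-0.307,0],[0,0,0]],
  [100,[-0.3,-0.307,0],[0,0,0]],
  [100,[-0.3,-0.307,0],[0,0,0]],
  [100,[-0.3,-0.307,0],[0,0,0]],
  [60,[-0.3,-0.307,0],[0,0,0]],
  [40,[-0.3,-0.307,0],[0,0,0]],
  [40,[-0.3,-0.307,0],[0,0,0]],
  [40,[-0.3,-0.307,0],[0,0,0]],
  [40,[-0.3,-0.307,0],[0,0,0]],
  [40,[-0.3,-0.307,0],[0,0,0]],
])

```text
time_s: 1.1
tool_pos: [0.3931, 0.2646, 0.2309]
eef_rot: [[-0.958, 0.287, 0.0], [0.287, 0.958, -0.002], [-0.001, -0.001, -1.0]]
force: [-0.2, 0.4, -0.3]
grip_width: 0.0341
grip_force: 0.0
```

```bash
cat >> h.py <<'E'
import json
def log():
    s=bot.sense(); open("log.jsonl","a").write(json.dumps([list(map(float,s["qpos"])),list(map(float,s["tool_pos"])),np.array(s["eef_rot"]).tolist()])+"\n")
    print("t",round(s["time_s"],2),"q",np.round(s["qpos"],1),"p",np.round(s["tool_pos"],4),"F",np.round(s["force"],1),"w",round(s["grip_width"],4),"gf",round(s["grip_force"],1)); return s
def need(P,Rt=None):
    "shift (tool axes) and turn to reach TCP P with rotation Rt"
    from scipy.spatial.transform import Rotation as Q
    s=bot.sense(); R=np.array(s["eef_rot"]); print("shift",(R.T@(np.array(P)-s["tool_pos"])).round(4))
    if Rt is not None: print("turn",np.degrees(Q.from_matrix(R.T@Rt).as_rotvec()).round(2))
def ydown(yaw):
    a=np.radians(yaw); y=np.array([np.cos(a),np.sin(a),0]); z=np.array([0,0,-1.]); return np.c_[np.cross(y,z),y,z]
E
python3 -c "
from h import *
log(); need((.588,-.110,.2),ydown(96.3))"
```

```text
t 1.1 q [ 3.100e+01 -7.100e+00  1.156e+02 -1.000e-01  7.150e+01 -4.230e+01] p [0.3931 0.2646 0.2309] F [-0.2  0.4 -0.3] w 0.0341 gf 0.0
shift [-0.2943 -0.3028  0.0316]
turn [-9.0e-02  2.0e-02 -2.3e+01]
```

>>> servo_tool([
  [40,[-0.025,-0.026,0],[0,0,-3]],
  [40,[-0.294,-0.303,0.031],[0,0,-23]],
  [40,[-0.294,-0.303,0.031],[0,0,-23]],
  [40,[-0.294,-0.303,0.031],[0,0,-23]],
  [40,[-0.294,-0.303,0.031],[0,0,-23]],
  [40,[-0.294,-0.303,0.031],[0,0,-23]],
  [40,[-0.294,-0.303,0.031],[0,0,-23]],
  [40,[-0.294,-0.303,0.031],[0,0,-23]],
  [40,[-0.294,-0.303,0.031],[0,0,-23]],
  [40,[-0.294,-0.303,0.031],[0,0,-23]],
  [40,[-0.294,-0.303,0.031],[0,0,-23]],
  [40,[-0.294,-0.303,0.031],[0,0,-23]],
])

```text
time_s: 2.1
tool_pos: [0.5901, -0.1095, 0.1991]
eef_rot: [[-0.994, -0.111, 0.0], [-0.111, 0.994, -0.002], [0.0, -0.002, -1.0]]
force: [0.2, -0.5, -0.0]
grip_width: 0.0342
grip_force: 0.0
```

```bash
python3 -c "
from h import *
log(); c,im=snap('wrist','w1.png'); R,t,th,_=cooker()
for x in(-.011,.024,.059): print(proj(c,[*(R@(x,-.22)+t),.09]))"
```

```text
t 2.1 q [-1.280e+01  8.400e+00  1.034e+02 -1.000e-01  6.820e+01 -1.092e+02] p [ 0.5901 -0.1095  0.1991] F [ 0.2 -0.5 -0. ] w 0.0342 gf 0.0
[315.01778973 189.72945228]
[314.98166508 235.92481374]
[314.94844269 278.40884813]
```

View pics/w1.png

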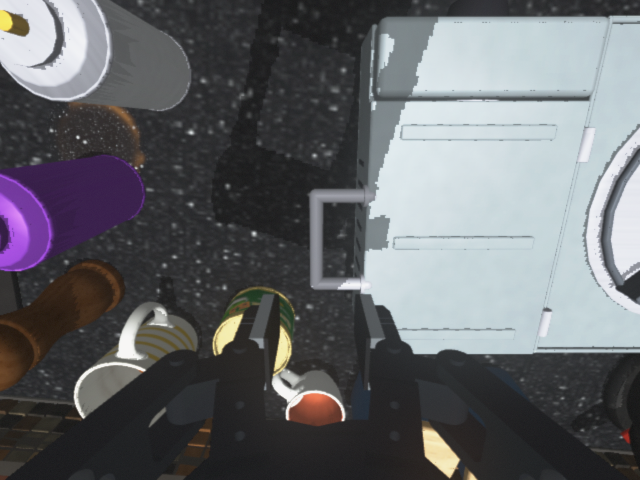

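Bar is at column 317, rows 190–290 – within 2 mm of the estimate, aligned with the tool. Descend and grip.

>>> servo_tool([
  [24,[0,0.001,0.02],[0,0,0]],
  [24,[-0.001,0.001,0.05],[0,0,0]],
  [24,[-0.001,0.001,0.08],[0,0,0]],
  [24,[-0.001,0.001,0.105],[0,0,0]],
  [24,[-0.001,0.001,0.12],[0,0,0]],
  [24,[-0.001,0.001,0.128],[0,0,0]],
  [24,[-0.001,0.001,0.128],[0,0,0]],
  [0,[-0.001,0.001,0.128],[0,0,0]],
  [0,[-0.001,0.001,0.128],[0,0,0]],
  [0,[-0.001,0.001,0.128],[0,0,0]],
  [0,[-0.001,0.001,0.128],[0,0,0]],
])

```text
time_s: 3.07
tool_pos: [0.5907, -0.1101, 0.0737]
eef_rot: [[-0.993, -0.118, 0.004], [-0.118, 0.993, -0.011], [-0.003, -0.012, -1.0]]
force: [0.7, -25.6, -1.6]
grip_width: 0.0077
grip_force: 58.4
```

```bash
python3 -c "
from h import *
log()
for d in (12,24,36,48,60,72,84,96,103,107): a=np.radians(d); print(d,(.186*(1-np.cos(a))).round(4),(-.186*np.sin(a)).round(4))"
```

```text
t 3.07 q [ -12.6   15.2  109.6   -0.7   54.8 -108.9] p [ 0.5907 -0.1101  0.0737] F [  0.7 -25.6  -1.6] w 0.0077 gf 58.4
12 0.0041 -0.0387
24 0.0161 -0.0757
36 0.0355 -0.1093
48 0.0615 -0.1382
60 0.093 -0.1611
72 0.1285 -0.1769
84 0.1666 -0.185
96 0.2054 -0.185
103 0.2278 -0.1812
107 0.2404 -0.1779
```

>>> servo_tool([
  [0,[0,-0.001,-0.016],[0,0,0]],
  [0,[0,0.001,-0.032],[0,0,0]],
  [0,[0,0.004,-0.048],[0,0,0]],
  [0,[0,0.009,-0.064],[0,0,0]],
  [0,[0,0.015,-0.079],[0,0,0]],
  [0,[0,0.023,-0.093],[0,0,0]],
  [0,[0,0.032,-0.107],[0,0,0]],
  [0,[0,0.042,-0.12],[0,0,0]],
  [0,[0,0.053,-0.132],[0,0,0]],
  [0,[0,0.065,-0.143],[0,0,0]],
  [0,[0,0.078,-0.153],[0,0,0]],
  [0,[0,0.092,-0.161],[0,0,0]],
])

```text
time_s: 4.07
tool_pos: [0.58, -0.0154, 0.2386]
eef_rot: [[-0.993, -0.115, 0.007], [-0.116, 0.993, -0.008], [-0.006, -0.009, -1.0]]
force: [-0.8, -9.2, 2.7]
grip_width: 0.0077
grip_force: 58.1
```

```bash
python3 -c "
from h import *
log()"
```

```text
t 4.07 q [  -3.7    4.4  103.6   -0.5   71.6 -100.2] p [ 0.58   -0.0154  0.2386] F [-0.8 -9.2  2.7] w 0.0077 gf 58.1
```

>>> servo_tool([
  [0,[0,0.014,-0.008],[0,0,0]],
  [0,[0,0.029,-0.014],[0,0,0]],
  [0,[0,0.044,-0.019],[0,0,0]],
  [0,[0,0.06,-0.022],[0,0,0]],
  [0,[0,0.076,-0.024],[0,0,0]],
  [0,[0,0.092,-0.025],[0,0,0]],
  [0,[0,0.108,-0.024],[0,0,0]],
  [0,[0,0.124,-0.022],[0,0,0]],
  [0,[0,0.136,-0.02],[0,0,0]],
  [0,[0,0.144,-0.018],[0,0,0]],
  [0,[0,0.144,-0.018],[0,0,0]],
])

```text
time_s: 4.98
tool_pos: [0.5626, 0.1333, 0.2515]
eef_rot: [[-0.993, -0.118, 0.004], [-0.118, 0.993, 0.001], [-0.004, 0.001, -1.0]]
force: [5.0, 0.1, 0.1]
grip_width: 0.0077
grip_force: 60.7
```

```bash
python3 -c "
from h import *
log()"
```

```text
t 4.98 q [ 10.8   3.8 102.8   0.   73.1 -85.9] p [0.5626 0.1333 0.2515] F [5.  0.1 0.1] w 0.0077 gf 60.7
```

>>> servo_tool([
  [40,[0,0,0],[0,0,0]],
  [40,[0,0.003,0],[0,0,0]],
  [50,[0,0.005,-0.02],[0,0,0]],
  [60,[0,0.005,-0.05],[0,0,0]],
  [80,[0,0.005,-0.08],[0,0,0]],
  [100,[0,0.005,-0.09],[0,0,0]],
  [100,[0,0.005,-0.09],[0,0,0]],
  [100,[0,0.005,-0.09],[0,0,0]],
])

```text
time_s: 5.65
tool_pos: [0.561, 0.1354, 0.3412]
eef_rot: [[-0.993, -0.115, 0.0], [-0.115, 0.993, 0.0], [-0.0, 0.0, -1.0]]
force: [-0.1, 1.0, 0.5]
grip_width: 0.0854
grip_force: 0.0
```

```bash
cat > fk.py <<'E'
from h import *
from scipy.optimize import least_squares
from scipy.spatial.transform import Rotation as Q
D=[json.loads(l) for l in open("log.jsonl")]
D.append([[71.454,15.12,91.902,0,72.978,-2.114],[.191,.647,.231],ydown(73.57).tolist()])
def rot(a,t): return Q.from_rotvec(np.radians(t)*np.array(a)).as_matrix()
X,Y,Z=np.eye(3)
def fk(q,p):
    # p: h,a1,lat,a2,a3,d4,d6
    h,a1,lat,a2,a3,d4,d6=p
    R=rot(Z,q[0]); P=R@[a1,lat,h]
    R=R@rot(Y,q[1]); P=P+R@[0,0,a2]
    R=R@rot(Y,q[2]); P=P+R@[a3,0,d4]
    R=R@rot(Z,q[3])@rot(Y,q[4])@rot(Z,q[5])
    P=P+R@[0,0,d6]
    return P, R@np.array([[0,1,0],[1,0,0],[0,0,1.]])@np.diag([1,1,1])
def fit():
    f=lambda p: np.concatenate([fk(d[0],p)[0]-d[1] for d in D])
    return least_squares(f,[.1,0,.02,.4,0,.4,.2])
if __name__=="__main__":
    log()
    r=fit(); print(r.x.round(4),np.abs(r.fun).max(),len(D),np.linalg.svd(r.jac)[1].round(3))
    for d in D[-3:]: print(d[0],fk(d[0],r.x)[1].round(2).tolist(),np.round(d[2],2).tolist())
    snap("scene","s2.png")
E
python3 fk.py
```

```text
t 5.65 q [ 11.1   1.7  95.7   0.   82.5 -85.5] p [0.561  0.1354 0.3412] F [-0.1  1.   0.5] w 0.0854 gf 0.0
[2.536e-01 3.000e-04 2.490e-02 5.112e-01 8.000e-04 5.656e-01 3.496e-01] 0.00023811092757078378 6 [4.883 3.465 2.449 0.269 0.205 0.191 0.009]
[-3.7152821080362957, 4.387818144428087, 103.58571513577996, -0.4596579246737391, 71.6129791153571, -100.20487763535148] [[-0.99, 0.12, 0.01], [-0.12, -0.99, -0.01], [-0.01, 0.01, -1.0]] [[-0.99, -0.12, 0.01], [-0.12, 0.99, -0.01], [-0.01, -0.01, -1.0]]
[10.8439705335615, 3.8133157464828735, 102.82090671715001, 0.03218150453450499, 73.12317555862455, -85.93201745236075] [[-0.99, 0.12, 0.0], [-0.12, -0.99, 0.0], [-0.0, -0.0, -1.0]] [[-0.99, -0.12, 0.0], [-0.12, 0.99, 0.0], [-0.0, 0.0, -1.0]]
[71.454, 15.12, 91.902, 0, 72.978, -2.114] [[-0.96, -0.28, -0.0], [0.28, -0.96, -0.0], [0.0, 0.0, -1.0]] [[-0.96, 0.28, 0.0], [0.28, 0.96, 0.0], [0.0, 0.0, -1.0]]
```

```bash
python3 - <<'E'
from h import *
im=cv2.imread("pics/s2.png")[150:350,130:400]
cv2.imwrite("pics/crop2.png",cv2.resize(im,None,fx=2.9,fy=2.9,interpolation=cv2.INTER_CUBIC))
# gold valve tips by hue
for n in("top","scene"):
    a=cv2.imread(f"pics/{n}0.png"); h=cv2.cvtColor(a,cv2.COLOR_BGR2HSV); m=cv2.inRange(h,(18,110,90),(35,255,255))
    k,l,st,ce=cv2.connectedComponentsWithStats(m); c=cam(n)
    for i in range(1,k):
        if st[i,4]>4 and st[i,4]<60: 
            print(n,ce[i].round(1),st[i,4],onz(c,*ce[i],.155).round(4))
K,_,_,p=cam("wrist"); R=ydown(96.4); M=np.eye(4);M[:3,:3]=R;M[:3,3]=(.5901,-.1095,.1991);M=M@p["tool_from_camera"]
c=(K,M[:3,3],M[:3,:3],p); print("wrist tip",onz(c,22,26,.157))
E
```

```text
top [453.  180.1] 45 [ 0.6493 -0.5316  0.155 ]
top [370.  203.3] 6 [ 0.5873 -0.3113  0.155 ]
top [356.1 242.3] 7 [ 0.475  -0.2669  0.155 ]
top [311.5 299.5] 8 [ 0.3302 -0.1542  0.155 ]
top [370.2 308.6] 5 [ 0.3016 -0.2833  0.155 ]
scene [491.6  80. ] 5 [3.1143 0.1961 0.155 ]
scene [537.7  88.8] 6 [ 2.9511 -0.13    0.155 ]
scene [442.7  93.5] 6 [2.4668 0.2719 0.155 ]
scene [555.  91.] 5 [ 2.9367 -0.2301  0.155 ]
scene [381.5 101.4] 17 [2.061  0.4469 0.155 ]
scene [554.2 119. ] 5 [ 2.174  -0.3829  0.155 ]
scene [550.  119.8] 5 [ 2.1458 -0.3709  0.155 ]
scene [544.4 124.2] 5 [ 2.0425 -0.3697  0.155 ]
scene [452.7 133.5] 6 [ 1.6508 -0.1012  0.155 ]
scene [429. 135.] 6 [ 1.5713 -0.0321  0.155 ]
scene [547.6 135.2] 5 [ 1.8536 -0.4239  0.155 ]
scene [456.6 138.3] 7 [ 1.5891 -0.141   0.155 ]
scene [462.2 136.6] 5 [ 1.627 -0.15   0.155]
scene [522.5 138.5] 6 [ 1.741  -0.3544  0.155 ]
scene [545.6 143.8] 5 [ 1.7145 -0.4468  0.155 ]
scene [634.  181.4] 5 [ 1.4311 -0.7663  0.155 ]
scene [371.6 244.8] 5 [ 0.5857 -0.3173  0.155 ]
scene [328.6 256.6] 8 [ 0.481  -0.2683  0.155 ]
scene [244.2 269.8] 12 [ 0.3307 -0.1566  0.155 ]
scene [316.7 337.9] 39 [ 0.2329 -0.4092  0.155 ]
scene [311.3 344.7] 10 [ 0.213  -0.4121  0.155 ]
wrist tip [ 0.48172456 -0.25750354  0.157     ]
```

View pics/crop2.png

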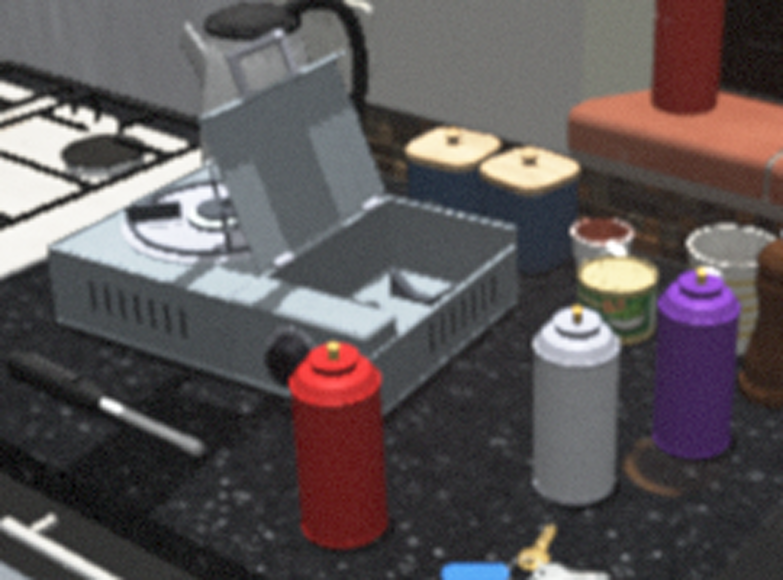

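```bash
sed -i 's/@np.array(\[\[0,1,0\],\[1,0,0\],\[0,0,1.\]\])@np.diag(\[1,1,1\])/@np.array([[0,-1,0],[1,0,0],[0,0,1.]])/' fk.py
cat >> fk.py <<'E'
LO=np.array([-150.88,-54.13,17.81,-75.09,0,-146.25])+1; HI=np.array([150.88,125.18,147.31,255.09,152.58,146.25])-1
PRM=fit().x
def ik(P,R,seed):
    f=lambda q:(lambda a:np.concatenate([(a[0]-P)*5,(a[1]-R).ravel()]))(fk(q,PRM))
    r=least_squares(f,np.clip(seed,LO+1,HI-1),bounds=(LO,HI)); return r.x,np.sqrt(2*r.cost)
def toolG(phi,al):
    a,b=np.radians([phi,al]); z=np.array([np.cos(b)*np.cos(a),np.cos(b)*np.sin(a),-np.sin(b)])
    x=np.array([np.sin(b)*np.cos(a),np.sin(b)*np.sin(a),np.cos(b)]); return np.c_[x,np.cross(z,x),z]
def toolF(al,yawx=6.3):
    a,b=np.radians([yawx,al]); xc=np.array([np.cos(a),np.sin(a),0]); z=np.sin(b)*xc+np.cos(b)*np.array([0,0,-1.])
    x=-np.cos(b)*xc-np.sin(b)*Z; return np.c_[x,np.cross(z,x),z]
E
cat > plan.py <<'E'
from fk import *
C=np.array([.477,-.269,.078])
for al in(10,20):
  for phi in(0,20,35,50):
    R=toolG(phi,al)
    for back in(0,.1):
      best=min((ik(C+(.019-back)*R[:,2],R,s) for s in([-40,0,120,170,40,-90],[-50,20,120,90,60,-90],[-50,20,120,0,60,0],[-40,0,120,170,40,90])),key=lambda a:a[1])
      print(al,phi,back,best[0].round(0),best[1].round(3))
  Rc,t,th,_=cooker(); G=np.array([*(Rc@(.024,-.104)+t),.052])
  R=toolF(al); 
  for up in(0,.1,.2): print("final",al,up,*[a.round(2) for a in ik(G+.019*R[:,2]+[0,0,up],R,[0,10,110,0,60,-100])])
E
python3 plan.py
```

```text
10 0 0 [-65.  30. 145. 114.  78. -85.] 0.0
10 0 0.1 [-84.  28. 146.  92.  81. -83.] 0.078
10 20 0 [-69.  33. 133.  88.  80. -75.] 0.0
10 20 0.1 [-83.  30. 133.  75.  84. -74.] 0.0
10 35 0 [-68.  36. 123.  74.  85. -70.] 0.0
10 35 0.1 [-79.  36. 120.  65.  90. -68.] 0.0
10 50 0 [-65.  41. 113.  63.  92. -66.] 0.0
10 50 0.1 [-73.  41. 108.  56.  97. -64.] 0.0
final 10 0 [  -2.87   10.93  120.92    2.56   38.3  -101.05] 0.0
final 10 0.1 [  -2.87    3.35  116.99    2.08   49.8  -100.38] 0.0
final 10 0.2 [ -2.87  -1.82 111.05   1.82  60.91 -99.92] 0.0
20 0 0 [-63.  19. 146. 111.  64. -75.] 0.0
20 0 0.1 [-81.  13. 146.  88.  69. -67.] 0.118
20 20 0 [-67.  25. 134.  85.  70. -67.] 0.0
20 20 0.1 [-80.  20. 134.  72.  76. -64.] 0.0
20 35 0 [-66.  29. 125.  71.  77. -64.] 0.0
20 35 0.1 [-77.  27. 122.  62.  83. -61.] 0.0
20 50 0 [-64.  34. 115.  60.  84. -62.] 0.0
20 50 0.1 [-72.  33. 110.  53.  91. -60.] 0.0
final 20 0 [  -3.97    6.84  127.88    8.06   25.8  -106.93] 0.0
final 20 0.1 [  -3.97   -1.8   123.99    5.66   38.24 -104.11] 0.0
final 20 0.2 [  -3.97   -7.62  118.01    4.57   50.   -102.61] 0.0
```

Lid stands open at its stop (crop (205–385, 55–270)); bay empty, white can at crop (577,405), unobstructed. Plan a path to the side grasp.

```bash
cat > path.py <<'E'
from fk import *
def rows(qs,grip,n=None):
    "joint waypoints -> rows relative to the present measured pose, chunked by speed"
    s=bot.sense(); q=np.array(s["qpos"]); R0=np.array(s["eef_rot"]);P0=np.array(s["tool_pos"]); out=[]; w=[]
    for q1 in qs:
        k=1
        while True:
            L=[q+(q1-q)*i/k for i in range(k+1)]; F=[fk(a,PRM) for a in L]
            dp=max(np.linalg.norm(F[i+1][0]-F[i][0]) for i in range(k)); dr=max(np.degrees(np.linalg.norm(Q.from_matrix(F[i][1].T@F[i+1][1]).as_rotvec())) for i in range(k))
            if dp<.036 and dr<6.5 and max(abs(L[1]-L[0])/np.array([147.25,147.25,180,180,180,180]))<.65/12: break
            k+=1
        for f in F[1:]:
            out.append([grip,(R0.T@(f[0]-P0)).round(3).tolist(),np.degrees(Q.from_matrix(R0.T@f[1]).as_rotvec()).round(1).tolist()]); w.append(f)
        q=q1
    for i,(o,f) in enumerate(zip(out,w)): print(json.dumps(o),"#",f[0].round(2),f[1][:,2].round(1))
E
cat > g.py <<'E'
from path import *
C=np.array([.478,-.268,.078]); RG=toolG(35,10)
def g(back,up): return ik(C+(.024-back)*RG[:,2]+[0,0,up],RG,[-75,30,120,65,90,-66])[0]
E
python3 - <<'E'
from g import *
qa=g(.13,.14); qb=g(.11,0); print(qa.round(1),qb.round(1))
q0=np.array(bot.sense()["qpos"])
rows([qa],100)
E
```

```text
[-80.9  20.3 120.2  63.5  98.  -54.7] [-78.9  35.6 120.2  64.2  90.3 -68. ]
[100, [0.007, -0.021, 0.016], [-2.3, 2.4, 5.1]] # [0.56 0.11 0.32] [-0.  0. -1.]
[100, [0.014, -0.04, 0.03], [-4.7, 4.7, 10.2]] # [0.55 0.09 0.31] [-0.1  0.1 -1. ]
[100, [0.022, -0.059, 0.044], [-7.2, 6.9, 15.3]] # [0.55 0.07 0.3 ] [-0.1  0.1 -1. ]
[100, [0.03, -0.077, 0.056], [-9.8, 9.0, 20.4]] # [0.54 0.06 0.28] [-0.1  0.2 -1. ]
[100, [0.039, -0.094, 0.067], [-12.5, 11.0, 25.6]] # [0.53 0.04 0.27] [-0.2  0.2 -1. ]
[100, [0.047, -0.109, 0.077], [-15.2, 12.9, 30.8]] # [0.53 0.02 0.26] [-0.2  0.3 -0.9]
[100, [0.055, -0.125, 0.086], [-18.2, 14.7, 35.9]] # [0.52 0.   0.25] [-0.2  0.3 -0.9]
[100, [0.063, -0.139, 0.094], [-21.2, 16.4, 41.1]] # [ 0.51 -0.01  0.25] [-0.2  0.4 -0.9]
[100, [0.071, -0.153, 0.101], [-24.3, 18.0, 46.2]] # [ 0.51 -0.03  0.24] [-0.2  0.5 -0.9]
[100, [0.078, -0.167, 0.107], [-27.6, 19.6, 51.3]] # [ 0.5  -0.04  0.23] [-0.1  0.5 -0.8]
[100, [0.086, -0.181, 0.112], [-31.0, 21.0, 56.4]] # [ 0.5  -0.05  0.23] [-0.1  0.6 -0.8]
[100, [0.093, -0.195, 0.115], [-34.5, 22.3, 61.4]] # [ 0.49 -0.07  0.2
[... 580 characters left out ...]
, 0.121], [-63.3, 27.9, 94.3]] # [ 0.46 -0.18  0.22] [ 0.3  0.8 -0.5]
[100, [0.147, -0.32, 0.12], [-68.0, 28.1, 98.5]] # [ 0.45 -0.2   0.22] [ 0.4  0.8 -0.4]
[100, [0.156, -0.339, 0.118], [-73.0, 28.2, 102.6]] # [ 0.44 -0.22  0.22] [ 0.5  0.8 -0.4]
[100, [0.166, -0.358, 0.115], [-78.1, 28.0, 106.4]] # [ 0.44 -0.24  0.22] [ 0.5  0.8 -0.4]
[100, [0.177, -0.378, 0.113], [-83.4, 27.7, 110.1]] # [ 0.43 -0.26  0.23] [ 0.6  0.7 -0.3]
[100, [0.19, -0.399, 0.11], [-88.9, 27.2, 113.5]] # [ 0.42 -0.28  0.23] [ 0.7  0.7 -0.3]
[100, [0.204, -0.42, 0.107], [-94.7, 26.4, 116.7]] # [ 0.41 -0.31  0.23] [ 0.7  0.6 -0.2]
[100, [0.22, -0.441, 0.104], [-100.6, 25.4, 119.6]] # [ 0.39 -0.33  0.24] [ 0.8  0.6 -0.2]
```

>>> servo_tool([
  [100,[0.007,-0.021,0.01],[-2.3,2.4,5.1]],
  [100,[0.014,-0.04,0.02],[-4.7,4.7,10.2]],
  [100,[0.022,-0.059,0.03],[-7.2,6.9,15.3]],
  [100,[0.03,-0.077,0.04],[-9.8,9.0,20.4]],
  [100,[0.039,-0.094,0.05],[-12.5,11.0,25.6]],
  [100,[0.047,-0.109,0.06],[-15.2,12.9,30.8]],
  [100,[0.055,-0.125,0.067],[-18.2,14.7,35.9]],
  [100,[0.063,-0.139,0.073],[-21.2,16.4,41.1]],
  [100,[0.071,-0.153,0.078],[-24.3,18.0,46.2]],
  [100,[0.078,-0.167,0.082],[-27.6,19.6,51.3]],
  [100,[0.086,-0.181,0.085],[-31.0,21.0,56.4]],
  [100,[0.093,-0.195,0.087],[-34.5,22.3,61.4]],
])

```text
time_s: 6.7
tool_pos: [0.4897, -0.0695, 0.2516]
eef_rot: [[-0.505, 0.859, -0.083], [0.642, 0.439, 0.629], [0.576, 0.265, -0.773]]
force: [0.4, -0.6, -0.4]
grip_width: 0.0857
grip_force: 0.0
```

```bash
python3 - <<'E'
from g import *
log(); rows([g(.13,.17)],100)
E
```

```text
t 6.7 q [-31.5   8.8 105.8  29.6  92.3 -69.6] p [ 0.4897 -0.0695  0.2516] F [ 0.4 -0.6 -0.4] w 0.0857 gf 0.0
[100, [-0.007, -0.01, -0.006], [-3.8, 1.7, 4.7]] # [ 0.48 -0.08  0.25] [-0.   0.7 -0.7]
[100, [-0.016, -0.021, -0.014], [-7.6, 3.4, 9.2]] # [ 0.48 -0.1   0.25] [ 0.   0.7 -0.7]
[100, [-0.024, -0.032, -0.022], [-11.6, 5.2, 13.7]] # [ 0.48 -0.11  0.25] [ 0.1  0.7 -0.7]
[100, [-0.032, -0.043, -0.031], [-15.7, 6.9, 18.1]] # [ 0.47 -0.13  0.25] [ 0.1  0.8 -0.6]
[100, [-0.041, -0.054, -0.041], [-20.0, 8.6, 22.3]] # [ 0.47 -0.15  0.25] [ 0.2  0.8 -0.6]
[100, [-0.049, -0.066, -0.052], [-24.3, 10.4, 26.5]] # [ 0.46 -0.16  0.25] [ 0.3  0.8 -0.5]
[100, [-0.057, -0.078, -0.064], [-28.8, 12.1, 30.5]] # [ 0.46 -0.18  0.25] [ 0.3  0.8 -0.5]
[100, [-0.065, -0.091, -0.077], [-33.4, 13.9, 34.3]] # [ 0.45 -0.2   0.25] [ 0.4  0.8 -0.4]
[100, [-0.073, -0.105, -0.091], [-38.1, 15.7, 38.0]] # [ 0.44 -0.22  0.25] [ 0.5  0.8 -0.4]
[100, [-0.081, -0.12, -0.105], [-42.9, 17.4, 41.6]] # [ 0.44 -0.24  0.25] [ 0.5  0.8 -0.4]
[100, [-0.089, -0.136, -0.119], [-47.8, 19.2, 45.0]] # [ 0.43 -0.26  0.26] [ 0.6  0.7 -0.3]
[100, [-0.096, -0.153, -0.135], [-52.8, 21.0, 48.2]] # [ 0.42 -0.28  0.26] [ 0.7  0.7 -0.3]
[100, [-0.102, -0.172, -0.15], [-58.0, 22.8, 51.1]] # [ 0.41 -0.31  0.26] [ 0.7  0.6 -0.2]
[100, [-0.108, -0.193, -0.166], [-63.3, 24.5, 53.9]] # [ 0.39 -0.33  0.27] [ 0.8  0.6 -0.2]
```

>>> servo_tool([
  [100,[-0.007,-0.01,-0.006],[-3.8,1.7,4.7]],
  [100,[-0.016,-0.021,-0.014],[-7.6,3.4,9.2]],
  [100,[-0.024,-0.032,-0.022],[-11.6,5.2,13.7]],
  [100,[-0.032,-0.043,-0.031],[-15.7,6.9,18.1]],
  [100,[-0.041,-0.054,-0.041],[-20.0,8.6,22.3]],
  [100,[-0.049,-0.066,-0.052],[-24.3,10.4,26.5]],
  [100,[-0.057,-0.078,-0.064],[-28.8,12.1,30.5]],
  [100,[-0.065,-0.091,-0.077],[-33.4,13.9,34.3]],
  [100,[-0.073,-0.105,-0.091],[-38.1,15.7,38.0]],
  [100,[-0.081,-0.12,-0.105],[-42.9,17.4,41.6]],
  [100,[-0.089,-0.136,-0.119],[-47.8,19.2,45.0]],
  [100,[-0.096,-0.153,-0.135],[-52.8,21.0,48.2]],
])

```text
time_s: 7.7
tool_pos: [0.4198, -0.2832, 0.2615]
eef_rot: [[0.135, 0.714, 0.687], [0.232, -0.697, 0.678], [0.963, 0.068, -0.26]]
force: [-0.4, 0.5, 1.3]
grip_width: 0.0854
grip_force: 0.0
```

```bash
python3 - <<'E'
from g import *
log(); rows([g(.13,.17),g(.12,.03)],100)
E
```

```text
t 7.7 q [-73.4  15.9 117.8  59.5  98.5 -53.8] p [ 0.4198 -0.2832  0.2615] F [-0.4  0.5  1.3] w 0.0854 gf 0.0
[100, [-0.005, 0.007, -0.025], [-4.8, 2.3, 3.1]] # [ 0.41 -0.31  0.26] [ 0.7  0.6 -0.2]
[100, [-0.009, 0.012, -0.05], [-9.6, 4.7, 6.1]] # [ 0.39 -0.33  0.27] [ 0.8  0.6 -0.2]
[100, [-0.036, 0.014, -0.043], [-9.7, 4.8, 6.1]] # [ 0.4  -0.33  0.24] [ 0.8  0.6 -0.2]
[100, [-0.064, 0.014, -0.035], [-9.8, 4.9, 6.1]] # [ 0.4  -0.33  0.21] [ 0.8  0.6 -0.2]
[100, [-0.09, 0.012, -0.025], [-9.8, 4.9, 6.1]] # [ 0.4  -0.33  0.18] [ 0.8  0.6 -0.2]
[100, [-0.117, 0.009, -0.015], [-9.7, 4.8, 6.1]] # [ 0.4  -0.33  0.15] [ 0.8  0.6 -0.2]
[100, [-0.143, 0.004, -0.004], [-9.6, 4.7, 6.1]] # [ 0.4  -0.32  0.12] [ 0.8  0.6 -0.2]
```

>>> servo_tool([
  [100,[-0.005,0.007,-0.025],[-4.8,2.3,3.1]],
  [100,[-0.009,0.012,-0.05],[-9.6,4.7,6.1]],
  [100,[-0.036,0.014,-0.043],[-9.7,4.8,6.1]],
  [100,[-0.064,0.014,-0.035],[-9.8,4.9,6.1]],
  [100,[-0.09,0.012,-0.025],[-9.8,4.9,6.1]],
  [100,[-0.117,0.009,-0.015],[-9.7,4.8,6.1]],
  [100,[-0.143,0.004,-0.004],[-9.6,4.7,6.1]],
  [100,[-0.143,0.004,-0.004],[-9.6,4.7,6.1]],
])

```text
time_s: 8.37
tool_pos: [0.4008, -0.3185, 0.1215]
eef_rot: [[0.146, 0.578, 0.803], [0.096, -0.816, 0.57], [0.985, -0.006, -0.175]]
force: [-0.5, 0.4, 0.0]
grip_width: 0.0858
grip_force: 0.0
```

```bash
python3 - <<'E'
from g import *
s=log(); print(np.round(s["eef_rot"],3)); rows([g(.1,.0)],100); rows([g(0,0)],100)
c,im=snap("wrist","w3.png")
for z in(.05,.128,.158): print(proj(c,[.478,-.268,z]).round(0))
E
```

```text
t 8.37 q [-79.4  32.  120.7  63.4  92.  -65. ] p [ 0.4008 -0.3185  0.1215] F [-0.5  0.4  0. ] w 0.0858 gf 0.0
[[ 0.146  0.578  0.803]
 [ 0.096 -0.816  0.57 ]
 [ 0.985 -0.006 -0.175]]
[100, [-0.027, 0.003, 0.022], [-0.4, 0.1, -0.3]] # [ 0.42 -0.31  0.09] [ 0.8  0.6 -0.2]
[100, [-0.006, 0.004, 0.031], [-0.1, 0.2, -0.3]] # [ 0.43 -0.3   0.11] [ 0.8  0.6 -0.2]
[100, [-0.012, 0.006, 0.062], [-0.2, 0.3, -0.4]] # [ 0.45 -0.29  0.1 ] [ 0.8  0.6 -0.2]
[100, [-0.019, 0.006, 0.092], [-0.3, 0.3, -0.4]] # [ 0.48 -0.27  0.09] [ 0.8  0.6 -0.2]
[100, [-0.027, 0.004, 0.122], [-0.4, 0.1, -0.3]] # [ 0.5  -0.25  0.07] [ 0.8  0.6 -0.2]
[323. 306.]
[323. 215.]
[323. 172.]
```

View pics/w3.png

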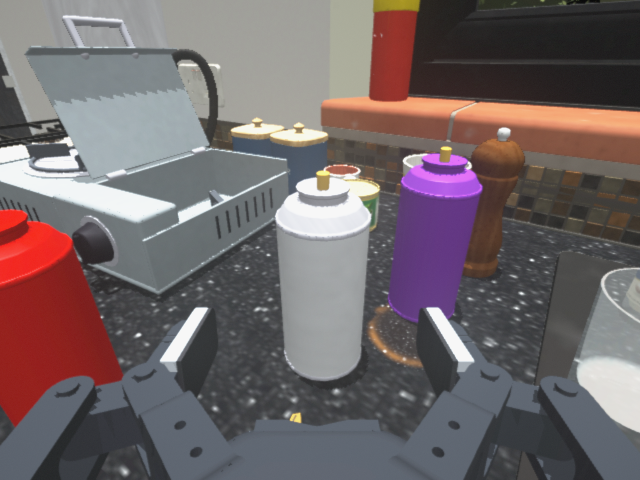

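Can centred at column 323 exactly as predicted (tip at row 173). Advance and grip.

>>> servo_tool([
  [100,[-0.014,0.003,0.005],[0,0,0]],
  [100,[-0.027,0.003,0.022],[0,0,0]],
  [100,[-0.027,0.003,0.05],[0,0,0]],
  [100,[-0.027,0.003,0.078],[0,0,0]],
  [100,[-0.027,0.003,0.1],[0,0,0]],
  [100,[-0.027,0.003,0.115],[0,0,0]],
  [100,[-0.027,0.003,0.121],[0,0,0]],
  [0,[-0.027,0.003,0.121],[0,0,0]],
  [0,[-0.027,0.003,0.121],[0,0,0]],
  [0,[-0.027,0.003,0.121],[0,0,0]],
  [0,[-0.027,0.003,0.121],[0,0,0]],
  [0,[-0.027,0.003,0.121],[0,0,0]],
])

```text
time_s: 9.42
tool_pos: [0.4964, -0.2599, 0.0808]
eef_rot: [[0.138, 0.578, 0.804], [0.106, -0.816, 0.568], [0.985, 0.007, -0.174]]
force: [-3.5, 3.3, 6.6]
grip_width: 0.0639
grip_force: 67.4
```

```bash
cat > f.py <<'E'
from g import *
Rc,t,th,_=cooker(); RF=toolF(10)
def f(x,up,off=.024,seed=None):
    "grip point (can axis, off behind TCP) at bay x, height .052+up"
    G=np.array([*(Rc@(x,-.104)+t),.052+up]); return ik(G+off*RF[:,2],RF,[0,5,115,3,45,-100] if seed is None else seed)[0]
E
python3 - <<'E'
from f import *
s=log(); q0=np.array(s["qpos"])
P=np.array(s["tool_pos"]);R=np.array(s["eef_rot"])
q1=ik(P+[0,0,.16],R,q0)[0]; qf=f(.04,.17); print(q1.round(0),qf.round(0)); rows([q1,qf],0)
E
```

```text
t 9.42 q [-67.5  35.6 122.8  74.6  85.3 -69.3] p [ 0.4964 -0.2599  0.0808] F [-3.5  3.3  6.6] w 0.0639 gf 67.4
[-67.  17. 124.  74.  90. -52.] [  -3.    2.  111.    2.   57. -100.]
[0, [0.032, 0.005, -0.006], [-0.1, 0.1, -0.0]] # [ 0.5  -0.26  0.11] [ 0.8  0.6 -0.2]
[0, [0.064, 0.007, -0.013], [-0.1, 0.1, -0.0]] # [ 0.5  -0.27  0.15] [ 0.8  0.6 -0.2]
[0, [0.095, 0.007, -0.018], [-0.1, 0.1, -0.0]] # [ 0.5  -0.27  0.18] [ 0.8  0.6 -0.2]
[0, [0.127, 0.005, -0.023], [-0.1, 0.1, -0.0]] # [ 0.5  -0.26  0.21] [ 0.8  0.6 -0.2]
[0, [0.158, 0.001, -0.028], [0.0, 0.0, 0.0]] # [ 0.5  -0.26  0.24] [ 0.8  0.6 -0.2]
[0, [0.152, -0.014, -0.01], [3.6, -2.7, -3.2]] # [ 0.5  -0.24  0.23] [ 0.8  0.6 -0.2]
[0, [0.145, -0.029, 0.006], [7.2, -5.4, -6.6]] # [ 0.5  -0.22  0.22] [ 0.7  0.6 -0.3]
[0, [0.139, -0.043, 0.02], [10.8, -7.9, -10.2]] # [ 0.51 -0.2   0.21] [ 0.7  0.7 -0.3]
[0, [0.133, -0.057, 0.033], [14.4, -10.3, -13.8]] # [ 0.51 -0.18  0.21] [ 0.6  0.7 -0.4]
[0, [0.126, -0.071, 0.044], [18.0, -12.5, -17.7]] # [ 0.51 -0.16  0.2 ] [ 0.6  0.7 -0.4]
[0, [0.12, -0.084, 0.054], [21.6, -14.6, -21.6]] # [ 0
[... 1200 characters left out ...]
-0.158, 0.138], [70.2, -30.2, -88.4]] # [ 0.53 -0.04  0.15] [ 0.   0.3 -0.9]
[0, [0.098, -0.158, 0.146], [73.4, -30.3, -93.9]] # [ 0.54 -0.04  0.15] [ 0.   0.3 -1. ]
[0, [0.104, -0.158, 0.155], [76.4, -30.3, -99.4]] # [ 0.54 -0.03  0.16] [ 0.   0.2 -1. ]
[0, [0.112, -0.157, 0.165], [79.3, -30.1, -105.1]] # [ 0.55 -0.03  0.16] [ 0.1  0.2 -1. ]
[0, [0.122, -0.157, 0.175], [82.2, -29.9, -110.8]] # [ 0.56 -0.02  0.17] [ 0.1  0.1 -1. ]
[0, [0.133, -0.157, 0.186], [84.9, -29.5, -116.6]] # [ 0.57 -0.01  0.18] [ 0.1  0.1 -1. ]
[0, [0.145, -0.158, 0.199], [87.5, -28.9, -122.4]] # [ 0.58 -0.    0.19] [ 0.1  0.1 -1. ]
[0, [0.158, -0.16, 0.211], [90.0, -28.3, -128.4]] # [0.6  0.01 0.2 ] [ 0.2  0.  -1. ]
```

```bash
cat > path2.py <<'E'
from f import *
def cart(ps,Rs,grip,q,n0=0,n1=99,off=.024):
    "grip-point positions + rotations -> rows"
    s=bot.sense();R0=np.array(s["eef_rot"]);P0=np.array(s["tool_pos"]);F0=None
    for i,(p,R) in enumerate(zip(ps,Rs)):
        P=p+off*R[:,2]; qn,e=ik(P,R,q); dq=np.abs(qn-q)*12; q=qn
        if n0<=i<n1: print(json.dumps([grip,(R0.T@(P-P0)).round(3).tolist(),np.degrees(Q.from_matrix(R0.T@R).as_rotvec()).round(1).tolist()]),"#",p.round(2),R[:,0].round(1),R[:,2].round(1),"q",q.round(0),"e%.3f"%e,"dq",int(dq.max()))
E
python3 - <<'E'
from path2 import *
s=bot.sense(); q0=np.array(s["qpos"]);P=np.array(s["tool_pos"]);R=np.array(s["eef_rot"])
A=P-.024*R[:,2]; B=A+[0,0,.2]; E=np.array([*(Rc@(.05,-.104)+t),.27]); 
q1=ik(B+.024*R[:,2],R,q0)[0]; qf=ik(E+.024*RF[:,2],RF,f(.04,.17))[0]
ps=[A+(B-A)*i/6 for i in range(1,7)]; Rs=[R]*6
n=30
for i in range(1,n+1):
    u=i/n; sm=u*u*(3-2*u); Rs.append(fk(q1+(qf-q1)*u,PRM)[1]); ps.append(B+(E-B)*u**1.7)
cart(ps,Rs,0,q0)
E
```

```text
[0, [0.033, 0.0, -0.006], [0.0, 0.0, 0.0]] # [ 0.48 -0.27  0.12] [0.1 0.1 1. ] [ 0.8  0.6 -0.2] q [-67.  32. 123.  74.  86. -66.] e0.000 dq 49
[0, [0.066, 0.0, -0.012], [0.0, 0.0, 0.0]] # [ 0.48 -0.27  0.15] [0.1 0.1 1. ] [ 0.8  0.6 -0.2] q [-67.  27. 124.  74.  87. -63.] e0.000 dq 48
[0, [0.098, 0.001, -0.017], [0.0, 0.0, 0.0]] # [ 0.48 -0.27  0.18] [0.1 0.1 1. ] [ 0.8  0.6 -0.2] q [-67.  24. 124.  74.  88. -59.] e0.000 dq 46
[0, [0.131, 0.001, -0.023], [0.0, 0.0, 0.0]] # [ 0.48 -0.27  0.22] [0.1 0.1 1. ] [ 0.8  0.6 -0.2] q [-67.  20. 124.  74.  89. -55.] e0.000 dq 44
[0, [0.164, 0.001, -0.029], [0.0, 0.0, 0.0]] # [ 0.48 -0.27  0.25] [0.1 0.1 1. ] [ 0.8  0.6 -0.2] q [-67.  16. 124.  74.  90. -52.] e0.000 dq 44
[0, [0.197, 0.001, -0.035], [0.0, 0.0, 0.0]] # [ 0.48 -0.27  0.28] [0.1 0.1 1. ] [ 0.8  0.6 -0.2] q [-67.  13. 123.  74.  91. -48.] e0.000 dq 45
[0, [0.196, -0.0, -0.034], [3.1, -2.5, -3.0]] # [ 0.48 -0.27  0.28] [0.1 0.2 1. ] [ 0.8  0.6 -0.2] q [-67.  13. 121.  71.  92. -49.] e0.000 dq 39
[0, [0.195, -0.003, -0.032], [6.3, -4.9, -6.1]] # [ 0.48 -0.27  0.28] [0.1 0.2 1. ] [ 0.
[... 3628 characters left out ...]
 0.27] [-1.   0.2 -0. ] [ 0.1  0.2 -1. ] q [-14.   2. 105.  11.  71. -94.] e0.000 dq 33
[0, [0.201, -0.132, 0.169], [82.7, -29.5, -112.8]] # [ 0.58 -0.04  0.27] [-1.   0.1 -0.1] [ 0.1  0.1 -1. ] q [-11.   2. 106.   9.  69. -96.] e0.000 dq 33
[0, [0.203, -0.139, 0.182], [85.2, -29.2, -118.0]] # [ 0.59 -0.02  0.27] [-1.   0.1 -0.1] [ 0.1  0.1 -1. ] q [ -8.   1. 106.   7.  67. -97.] e0.000 dq 33
[0, [0.205, -0.147, 0.197], [87.7, -28.8, -123.1]] # [ 0.59 -0.01  0.27] [-1.  -0.  -0.1] [ 0.1  0.1 -1. ] q [ -5.   1. 107.   4.  64. -98.] e0.000 dq 33
[0, [0.207, -0.155, 0.212], [90.0, -28.3, -128.4]] # [0.6  0.01 0.27] [-1.  -0.1 -0.2] [ 0.2  0.  -1. ] q [ -2.   1. 107.   2.  62. -99.] e0.000 dq 33
```

>>> servo_tool([
  [0,[0.015,0,-0.003],[0,0,0]],
  [0,[0.045,0,-0.008],[0,0,0]],
  [0,[0.08,0,-0.014],[0,0,0]],
  [0,[0.115,0.001,-0.02],[0,0,0]],
  [0,[0.15,0.001,-0.026],[0,0,0]],
  [0,[0.18,0.001,-0.032],[0,0,0]],
  [0,[0.197,0.001,-0.035],[0,0,0]],
  [0,[0.196,0,-0.034],[3.1,-2.5,-3.0]],
  [0,[0.195,-0.003,-0.032],[6.3,-4.9,-6.1]],
  [0,[0.194,-0.005,-0.03],[9.4,-7.1,-9.4]],
  [0,[0.194,-0.008,-0.027],[12.6,-9.3,-12.7]],
  [0,[0.193,-0.012,-0.024],[15.8,-11.3,-16.2]],
])

```text
time_s: 10.42
tool_pos: [0.4975, -0.2449, 0.2725]
eef_rot: [[0.083, 0.804, 0.588], [0.439, -0.56, 0.703], [0.895, 0.2, -0.399]]
force: [-0.5, 0.3, -4.6]
grip_width: 0.064
grip_force: 67.0
```

```bash
cat > go.py <<'E'
from path2 import *
s=log(); q0=np.array(s["qpos"]);P=np.array(s["tool_pos"]);R=np.array(s["eef_rot"])
B=P-.024*R[:,2]; E=np.array([*(Rc@(.05,-.104)+t),.27])
qf=ik(E+.024*RF[:,2],RF,f(.04,.17))[0]; n=24; u=np.arange(1,n+1)/n
cart([B+(E-B)*a**1.4 for a in u],[fk(q0+(qf-q0)*a,PRM)[1] for a in u],0,q0)
E
python3 go.py | cut -d# -f1
```

```text
t 10.42 q [-61.6  13.1 113.5  58.5  91.9 -54.3] p [ 0.4975 -0.2449  0.2725] F [-0.5  0.3 -4.6] w 0.064 gf 67.0
[0, [0.0, -0.002, 0.003], [3.2, -2.2, -3.5]] 
[0, [0.002, -0.004, 0.008], [6.4, -4.3, -7.2]] 
[0, [0.003, -0.007, 0.014], [9.5, -6.3, -11.0]] 
[0, [0.006, -0.009, 0.021], [12.7, -8.2, -14.9]] 
[0, [0.008, -0.012, 0.028], [15.8, -10.0, -19.0]] 
[0, [0.011, -0.015, 0.036], [18.9, -11.7, -23.2]] 
[0, [0.014, -0.018, 0.045], [22.0, -13.3, -27.4]] 
[0, [0.017, -0.02, 0.054], [25.1, -14.7, -31.8]] 
[0, [0.02, -0.023, 0.063], [28.1, -16.1, -36.4]] 
[0, [0.024, -0.026, 0.073], [31.1, -17.4, -41.0]] 
[0, [0.028, -0.029, 0.084], [34.1, -18.7, -45.7]] 
[0, [0.032, -0.031, 0.094], [37.0, -19.8, -50.5]] 
[0, [0.036, -0.034, 0.105], [39.9, -20.8, -55.4]] 
[0, [0.04, -0.036, 0.117], [42.7, -21.7, -60.3]] 
[0, [0.045, -0.039, 0.129], [45.5, -22.5, -65.4]] 
[0, [0.05, -0.041, 0.141], [48.2, -23.3, -70.5]] 
[0, [0.055, -0.044, 0.154], [50.9, -24.0, -75.7]] 
[0, [0.06, -0.046, 0.167], [53.5, -24.5, -81.0]] 
[0, [0.066, -0.048, 0.18], [56.0, -25.0, -86.4]] 
[0, [0.072, -0.051, 0.194], [58.5, -25.5, -91.8]] 
[0, [0.078, -0.053, 0.208], [60.9, -25.8, -97.3]] 
[0, [0.084, -0.055, 0.222], [63.2, -26.1, -102.9]] 
[0, [0.09, -0.058, 0.237], [65.4, -26.3, -108.5]] 
[0, [0.097, -0.06, 0.252], [67.5, -26.5, -114.2]]
```

>>> servo_tool([
  [0,[0.0,-0.002,0.003],[3.2,-2.2,-3.5]],
  [0,[0.002,-0.004,0.008],[6.4,-4.3,-7.2]],
  [0,[0.003,-0.007,0.014],[9.5,-6.3,-11.0]],
  [0,[0.006,-0.009,0.021],[12.7,-8.2,-14.9]],
  [0,[0.008,-0.012,0.028],[15.8,-10.0,-19.0]],
  [0,[0.011,-0.015,0.036],[18.9,-11.7,-23.2]],
  [0,[0.014,-0.018,0.045],[22.0,-13.3,-27.4]],
  [0,[0.017,-0.02,0.054],[25.1,-14.7,-31.8]],
  [0,[0.02,-0.023,0.063],[28.1,-16.1,-36.4]],
  [0,[0.024,-0.026,0.073],[31.1,-17.4,-41.0]],
  [0,[0.028,-0.029,0.084],[34.1,-18.7,-45.7]],
  [0,[0.032,-0.031,0.094],[37.0,-19.8,-50.5]],
])

```text
time_s: 11.42
tool_pos: [0.5308, -0.1463, 0.258]
eef_rot: [[-0.585, 0.805, 0.101], [0.723, 0.461, 0.515], [0.368, 0.374, -0.851]]
force: [0.0, -0.3, -4.2]
grip_width: 0.0642
grip_force: 66.8
```

```bash
sed -i 's/n=24/n=12/; s/a\*\*1.4/a/' go.py; python3 go.py
```

```text
t 11.42 q [-35.7   7.3 103.9  28.7  84.1 -77. ] p [ 0.5308 -0.1463  0.258 ] F [ 0.  -0.3 -4.2] w 0.0642 gf 66.8
[0, [0.006, 0.01, 0.008], [2.7, -1.5, -4.7]] # [ 0.53 -0.14  0.28] [-0.6  0.7  0.3] [ 0.1  0.5 -0.9] q [-33.   7. 104.  26.  83. -79.] e0.000 dq 34
[0, [0.011, 0.02, 0.017], [5.3, -2.9, -9.4]] # [ 0.54 -0.13  0.28] [-0.7  0.7  0.3] [ 0.1  0.4 -0.9] q [-30.   6. 104.  24.  81. -80.] e0.000 dq 34
[0, [0.016, 0.03, 0.025], [7.8, -4.3, -14.4]] # [ 0.55 -0.12  0.28] [-0.8  0.6  0.2] [ 0.1  0.4 -0.9] q [-27.   5. 104.  22.  80. -82.] e0.000 dq 34
[0, [0.022, 0.04, 0.033], [10.3, -5.7, -19.4]] # [ 0.55 -0.1   0.28] [-0.8  0.6  0.2] [ 0.   0.3 -0.9] q [-24.   5. 104.  20.  78. -83.] e0.000 dq 34
[0, [0.027, 0.051, 0.041], [12.7, -7.1, -24.5]] # [ 0.56 -0.09  0.27] [-0.9  0.5  0.1] [ 0.   0.3 -1. ] q [-21.   4. 104.  17.  76. -85.] e0.000 dq 34
[0, [0.032, 0.061, 0.049], [15.0, -8.5, -29.8]] # [ 0.56 -0.08  0.27] [-0.9  0.4  0.1] [ 0.   0.2 -1. ] q [-18.   4. 104.  15.  75. -87.] e0.000 dq 34
[0, [0.038, 0.072, 0.057], [17.2, -9.8, -35.1]] # [ 0.57 -0.06  0.27] [-0.9  0.3  0. ] [ 0.1  0.2 -1. ] q [-16.   3. 105.  13.  73. -89.] e0.000 dq 33
[0, [0.043, 0.083, 0.065], [19.3, -11.2, -40.5]] # [ 0.58 -0.05  0.27] [-1.   0.3 -0. ] [ 0.1  0.2 -1. ] q [-13.   3. 105.  11.  71. -91.] e0.000 dq 33
[0, [0.048, 0.094, 0.073], [21.4, -12.5, -46.0]] # [ 0.58 -0.03  0.27] [-1.   0.2 -0.1] [ 0.1  0.1 -1. ] q [-10.   2. 105.   8.  69. -93.] e0.000 dq 32
[0, [0.053, 0.105, 0.081], [23.3, -13.9, -51.6]] # [ 0.59 -0.02  0.27] [-1.   0.1 -0.1] [ 0.1  0.1 -1. ] q [ -7.   2. 106.   6.  67. -95.] e0.000 dq 31
[0, [0.059, 0.116, 0.089], [25.2, -15.2, -57.3]] # [ 0.6  -0.01  0.27] [-1.  -0.  -0.1] [ 0.1  0.  -1. ] q [ -5.   1. 106.   4.  65. -97.] e0.000 dq 30
[0, [0.064, 0.127, 0.097], [27.0, -16.6, -63.1]] # [0.6  0.01 0.27] [-1.  -0.1 -0.2] [ 0.2  0.  -1. ] q [ -2.   1. 107.   2.  62. -99.] e0.000 dq 29
```

>>> servo_tool([
  [0,[0.006,0.01,0.008],[2.7,-1.5,-4.7]],
  [0,[0.011,0.02,0.017],[5.3,-2.9,-9.4]],
  [0,[0.016,0.03,0.025],[7.8,-4.3,-14.4]],
  [0,[0.022,0.04,0.033],[10.3,-5.7,-19.4]],
  [0,[0.027,0.051,0.041],[12.7,-7.1,-24.5]],
  [0,[0.032,0.061,0.049],[15.0,-8.5,-29.8]],
  [0,[0.038,0.072,0.057],[17.2,-9.8,-35.1]],
  [0,[0.043,0.083,0.065],[19.3,-11.2,-40.5]],
  [0,[0.048,0.094,0.073],[21.4,-12.5,-46.0]],
  [0,[0.053,0.105,0.081],[23.3,-13.9,-51.6]],
  [0,[0.059,0.116,0.089],[25.2,-15.2,-57.3]],
  [0,[0.064,0.127,0.097],[27.0,-16.6,-63.1]],
])

```text
time_s: 12.42
tool_pos: [0.6055, 0.0092, 0.2469]
eef_rot: [[-0.979, -0.112, 0.172], [-0.11, 0.994, 0.021], [-0.174, 0.002, -0.985]]
force: [-0.2, 0.4, -5.1]
grip_width: 0.0636
grip_force: 66.7
```

```bash
python3 - <<'E'
from path2 import *
s=log(); print(np.round(s["eef_rot"],3)); 
G=np.array([*(Rc@(.05,-.104)+t),.27]); need(G+.024*RF[:,2],RF)
c,im=snap("wrist","w4.png")
ct,it=snap("top","t4.png"); a=it[150:350,180:420,::-1]
print("seat px",proj(c,[*(Rc@(-.07,-.104)+t),.052]),"wall r/l x=0",proj(c,[*(Rc@(-.05,-.178)+t),.071]),proj(c,[*(Rc@(-.05,-.036)+t),.089]))
a=cv2.resize(a,(480,400),interpolation=cv2.INTER_CUBIC); b=np.zeros((800,600,3),np.uint8)
w=cv2.resize(im[:,:,::-1],(480,360)); o=np.zeros((400,800,3),np.uint8)
a=cv2.resize(a,(320,267)); o[:360,:480]=w; o[:267,480:]=a; cv2.imwrite("pics/m4.png",o)
E
```

```text
t 12.42 q [ -2.4   0.7 107.1   1.8  62.3 -99.5] p [0.6055 0.0092 0.2469] F [-0.2  0.4 -5.1] w 0.0636 gf 66.7
[[-0.979 -0.112  0.172]
 [-0.11   0.994  0.021]
 [-0.174  0.002 -0.985]]
shift [-0.     -0.0007  0.0006]
turn [0.12 0.   0.09]
seat px [314.30691945  24.4698971 ] wall r/l x=0 [216.97227331  53.19073117] [408.9931015   53.85146542]
```

View pics/w4.png

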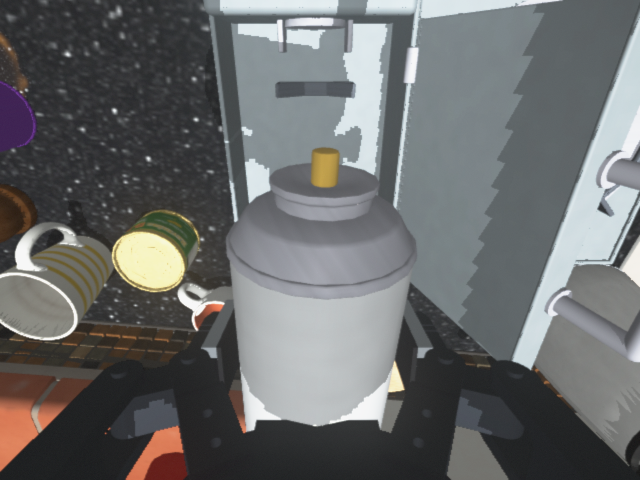

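```bash
python3 - <<'E'
from path2 import *
c=cam("wrist"); s=bot.sense(); R=np.array(s["eef_rot"]);P=np.array(s["tool_pos"])
w2c=lambda p: np.r_[Rc.T@(p[:2]-t),p[2]].round(4)
for n,u,v,z in[("cheek L",281,50,.061),("cheek R",350,50,.061),("sadL",276,83,.037),("sadR",355,83,.037),("disc rim low",315,24,.07),("wallR",232,100,.071),("wallL in",402,100,.089),("housing edge",315,13,.092)]: print(n,w2c(onz(c,u,v,z)))
for d in(.020,.024,.028):
  for pitch in(0,10,-10):
    a=np.radians(10-0+pitch); ax=np.array([np.cos(a),0,-np.sin(a)])  # can axis in tool
    o=np.array([0,0,-d]); f=lambda h:proj(c,P+R@(o+ax*(h-.084))).round(0)
    print(d,pitch,"tip",f(.158),"collar",f(.149),"shoulder",f(.128))
E
```

```text
cheek L [-0.0531 -0.1276  0.061 ]
cheek R [-0.0533 -0.0736  0.061 ]
sadL [-0.0279 -0.1352  0.037 ]
sadR [-0.0281 -0.0658  0.037 ]
disc rim low [-0.07  -0.101  0.07 ]
wallR [-0.0176 -0.1678  0.071 ]
wallL in [-0.0199 -0.035   0.089 ]
housing edge [-0.0749 -0.1011  0.092 ]
0.02 0 tip [314. 153.] collar [314. 182.] shoulder [314. 240.]
0.02 10 tip [313. 169.] collar [314. 197.] shoulder [314. 253.]
0.02 -10 tip [314. 147.] collar [314. 174.] shoulder [314. 232.]
0.024 0 tip [314. 154.] collar [314. 184.] shoulder [314. 244.]
0.024 10 tip [313. 171.] collar [313. 200.] shoulder [314. 257.]
0.024 -10 tip [314. 148.] collar [314. 175.] shoulder [314. 235.]
0.028 0 tip [314. 155.] collar [314. 186.] shoulder [314. 248.]
0.028 10 tip [313. 173.] collar [313. 203.] shoulder [314. 262.]
0.028 -10 tip [314. 148.] collar [314. 177.] shoulder [314. 239.]
```

Seat cheeks centred at column 315.5 and front saddle at 315.5; stem at 325, so the can is yawed about 2° in the grip and the bay line is ~3 mm left of my estimate. Correct both and lower.

```bash
cat > tgt.py <<'E'
from path2 import *
R2=RF@rot(Z,-2.3)
def tg(x,z,y=-.1005,d=.022):
    G=np.array([*(Rc@(x,y)+t),z]); need(G+d*R2[:,2],R2)
E
python3 -c "
from tgt import *
tg(.02,.16); tg(.02,.085); tg(.02,.06)"
```

```text
shift [0.0479 0.0004 0.1015]
turn [ 0.26 -0.07 -2.22]
shift [6.080e-02 1.000e-04 1.753e-01]
turn [ 0.26 -0.07 -2.22]
shift [0.0651 0.     0.2   ]
turn [ 0.26 -0.07 -2.22]
```

```bash
python3 -c "
from tgt import *
s=bot.sense();P=s['tool_pos'];R=np.array(s['eef_rot']); G=P-.022*R[:,2]; print(P,Rc.T@(G[:2]-t),R.round(4).tolist()); 
need(np.array([*(Rc@(.05,-.104)+t),.27])+.022*RF[:,2],RF); tg(.05,.27); print(Rc,th)"
```

```text
[0.60471326 0.01109255 0.24653012] [ 0.04966982 -0.1014263 ] [[-0.9789, -0.1119, 0.1709], [-0.1095, 0.9937, 0.0234], [-0.1724, 0.0042, -0.985]]
shift [-0.0007 -0.0027 -0.0017]
turn [ 0.26 -0.07  0.08]
shift [-0.0007  0.0008 -0.0017]
turn [ 0.26 -0.07 -2.22]
[[ 0.99397963 -0.10956505]
 [ 0.10956505  0.99397963]] 0.10978545658629082
```

>>> servo_tool([
  [0,[0.01,-0.001,0.025],[0,0,-0.5]],
  [0,[0.02,-0.001,0.05],[0,0,-1]],
  [0,[0.035,-0.001,0.08],[0,0,-1.7]],
  [0,[0.045,-0.001,0.11],[0,0,-2.2]],
  [0,[0.053,-0.001,0.131],[0,0,-2.2]],
  [0,[0.053,-0.001,0.131],[0,0,-2.2]],
  [0,[0.053,-0.001,0.131],[0,0,-2.2]],
  [0,[0.053,-0.001,0.131],[0,0,-2.2]],
])

```text
time_s: 13.18
tool_pos: [0.5781, 0.0046, 0.1112]
eef_rot: [[-0.974, -0.145, 0.175], [-0.143, 0.989, 0.022], [-0.176, -0.004, -0.984]]
force: [1.3, -1.6, -3.4]
grip_width: 0.0643
grip_force: 68.0
```

```bash
python3 - <<'E'
from tgt import *
s=log(); c,im=snap("wrist","w5.png")
G=np.array(s["tool_pos"])-.022*np.array(s["eef_rot"])[:,2]; print("grip bay",Rc.T@(G[:2]-t),G[2])
for y in(-.104,-.1): print(y,proj(c,[*(Rc@(-.06,y)+t),.061]).round(1))
print("tool y0 at tip",proj(c,np.array(s["tool_pos"])+np.array(s["eef_rot"])@[.073,0,-.035]).round(1))
E
```

```text
t 13.18 q [  -3.1    4.7  118.2    2.4   47.2 -102.9] p [0.5781 0.0046 0.1112] F [ 1.3 -1.6 -3.4] w 0.0643 gf 68.0
grip bay [ 0.02239789 -0.10491435] 0.13289629255411778
-0.104 [323.3  96.6]
-0.1 [331.9  96.9]
tool y0 at tip [313.7 153.1]
```

View pics/w5.png

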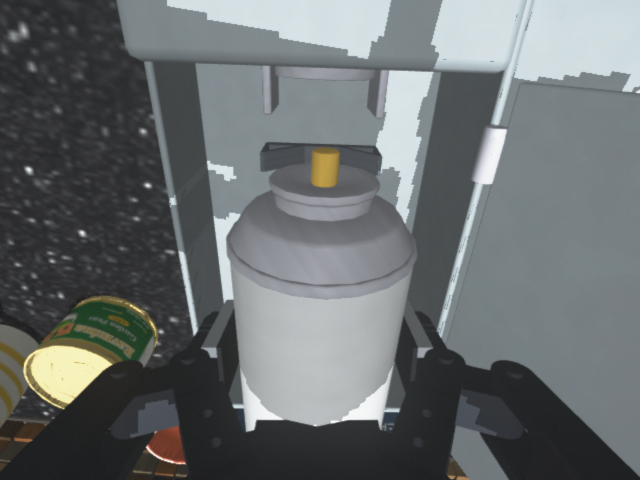

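```bash
python3 - <<'E'
from tgt import *
s=log()
G=np.array(s["tool_pos"])-.022*np.array(s["eef_rot"])[:,2]; print("grip bay",Rc.T@(G[:2]-t),G[2])
tg(.018,.08,-.1035);tg(.018,.06,-.1035);tg(.018,.052,-.1035)
E
```

```text
t 13.23 q [  -3.1    4.7  118.1    2.4   47.1 -102.9] p [0.5789 0.0048 0.1122] F [ 0.4  0.1 -3.4] w 0.0645 gf 68.0
grip bay [ 0.02322485 -0.10485481] 0.13387488297811487
shift [0.0148 0.0017 0.0521]
turn [ 0.12  0.26 -0.25]
shift [0.0183 0.0018 0.0718]
turn [ 0.12  0.26 -0.25]
shift [0.0198 0.0018 0.0796]
turn [ 0.12  0.26 -0.25]
```

>>> servo_tool([
  [0,[0.005,0.001,0.015],[0,0,0]],
  [0,[0.01,0.002,0.035],[0,0,0]],
  [0,[0.014,0.002,0.052],[0,0,0]],
  [0,[0.016,0.002,0.063],[0,0,0]],
  [0,[0.017,0.002,0.068],[0,0,0]],
  [0,[0.017,0.002,0.07],[0,0,0]],
  [0,[0.017,0.002,0.07],[0,0,0]],
])

```text
time_s: 13.82
tool_pos: [0.573, 0.0065, 0.0387]
eef_rot: [[-0.974, -0.147, 0.174], [-0.145, 0.989, 0.022], [-0.175, -0.004, -0.984]]
force: [0.0, -0.1, -4.2]
grip_width: 0.064
grip_force: 68.0
```

```bash
cat > st.py <<'E'
from tgt import *
s=log(); R=np.array(s["eef_rot"]); G=np.array(s["tool_pos"])-.022*R[:,2]; print("grip bay",Rc.T@(G[:2]-t),G[2], "torque",np.round(s["torque"],2))
tg(.018,.052,-.1035); print("bay -x 10mm in tool",(R.T@np.r_[Rc@(-.01,0),0]).round(4))
E
python3 st.py
```

```text
t 13.82 q [  -2.9    9.9  121.5    2.8   38.7 -103.4] p [0.573  0.0065 0.0387] F [ 0.  -0.1 -4.2] w 0.064 gf 68.0
grip bay [ 0.01755021 -0.10247921] 0.06038367791137064 torque [-0.    0.27  0.03]
shift [ 0.0011 -0.0011  0.0083]
turn [ 0.16  0.11 -0.17]
bay -x 10mm in tool [ 0.0098  0.0004 -0.0018]
```

>>> servo_tool([
  [0,[0.001,-0.001,0.003],[0,0,0]],
  [0,[0.001,-0.001,0.006],[0,0,0]],
  [0,[0.001,-0.001,0.008],[0,0,0]],
  [0,[0.001,-0.001,0.008],[0,0,0]],
])

```text
time_s: 14.15
tool_pos: [0.5738, 0.005, 0.0349]
eef_rot: [[-0.974, -0.147, 0.174], [-0.146, 0.989, 0.021], [-0.176, -0.005, -0.984]]
force: [-18.2, -3.1, 28.5]
grip_width: 0.0639
grip_force: 71.6
```

```bash
python3 st.py
```

```text
t 14.15 q [  -3.1   10.3  121.5    2.8   38.3 -103.6] p [0.5738 0.005  0.0349] F [-18.2  -3.1  28.5] w 0.0639 gf 71.6
grip bay [ 0.01823637 -0.10406538] 0.05659332566601204 torque [-0.1   2.14  0.08]
shift [0.0011 0.0005 0.0045]
turn [ 0.12  0.12 -0.12]
bay -x 10mm in tool [ 0.0098  0.0004 -0.0018]
```

>>> servo_tool([
  [0,[0,0,-0.004],[0,0,0]],
  [0,[0,0,-0.004],[0,0,0]],
  [0,[0.003,0,-0.0045],[0,0,0]],
  [0,[0.006,0,-0.005],[0,0,0]],
  [0,[0.009,0,-0.0055],[0,0,0]],
  [0,[0.009,0,-0.0055],[0,0,0]],
])

```text
time_s: 14.65
tool_pos: [0.5649, 0.0039, 0.0353]
eef_rot: [[-0.973, -0.147, 0.178], [-0.145, 0.989, 0.022], [-0.179, -0.005, -0.984]]
force: [3.8, -0.7, 2.8]
grip_width: 0.064
grip_force: 68.7
```

```bash
python3 st.py
```

```text
t 14.65 q [  -3.2    9.3  122.7    3.    37.9 -103.9] p [0.5649 0.0039 0.0353] F [ 3.8 -0.7  2.8] w 0.064 gf 68.7
grip bay [ 0.00920247 -0.10416349] 0.05689525733824346 torque [-0.28 -0.63  0.03]
shift [-0.0077  0.0003  0.0064]
turn [ 0.1   0.31 -0.16]
bay -x 10mm in tool [ 0.0098  0.0004 -0.0018]
```

>>> servo_tool([
  [0,[0.002,0,-0.0003],[0,0,0]],
  [0,[0.004,0,-0.0007],[0,0,0]],
  [0,[0.006,0,-0.001],[0,0,0]],
  [0,[0.006,0,-0.001],[0,0,0]],
])

```text
time_s: 14.98
tool_pos: [0.5615, 0.0034, 0.0358]
eef_rot: [[-0.972, -0.146, 0.183], [-0.144, 0.989, 0.022], [-0.184, -0.005, -0.983]]
force: [12.9, 1.5, -3.2]
grip_width: 0.0638
grip_force: 67.8
```

```bash
python3 st.py
```

```text
t 14.98 q [  -3.4    8.8  123.3    3.1   37.6 -104. ] p [0.5615 0.0034 0.0358] F [12.9  1.5 -3.2] w 0.0638 gf 67.8
grip bay [ 0.00563848 -0.10428772] 0.05745324161092451 torque [ 0.17 -1.75  0.05]
shift [-0.0109  0.0003  0.0076]
turn [ 0.09  0.6  -0.2 ]
bay -x 10mm in tool [ 0.0098  0.0004 -0.0018]
```

```bash
python3 - <<'E'
from tgt import *
c,im=snap("wrist","w6.png"); cv2.imwrite("pics/w6c.png",cv2.resize(im[60:330,160:480,::-1],None,fx=2,fy=2))
E
```

```text
(no output)
```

View pics/w6c.png

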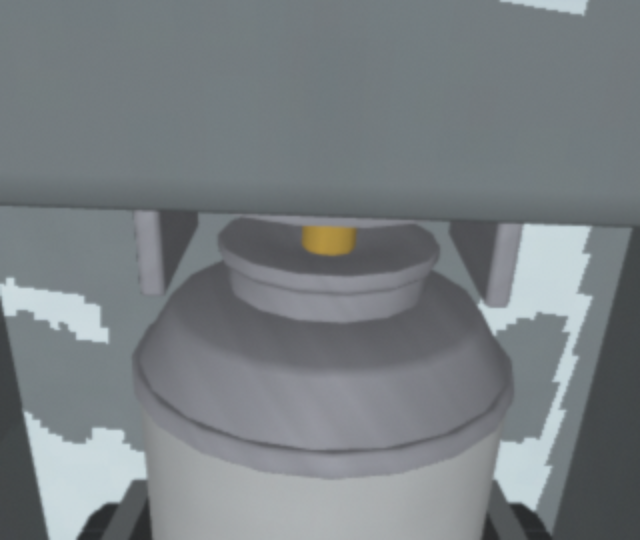

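Stem (crop (328,240)) sits on the seat disc, collar between the cheeks. Ease down and release.

>>> servo_tool([
  [0,[0,0,0.0015],[0,0,0]],
  [0,[0,0,0.003],[0,0,0]],
  [0,[0,0,0.003],[0,0,0]],
])

```text
time_s: 15.28
tool_pos: [0.5617, 0.0035, 0.0351]
eef_rot: [[-0.973, -0.146, 0.181], [-0.145, 0.989, 0.022], [-0.182, -0.005, -0.983]]
force: [-0.6, 1.3, 19.9]
grip_width: 0.0642
grip_force: 70.6
```

```bash
python3 st.py
```

```text
t 15.28 q [  -3.4    8.9  123.2    3.1   37.6 -104.1] p [0.5617 0.0035 0.0351] F [-0.6  1.3 19.9] w 0.0642 gf 70.6
grip bay [ 0.00583029 -0.10424178] 0.05673300984610421 torque [ 0.21 -0.16  0.05]
shift [-0.0109  0.0003  0.0069]
turn [ 0.11  0.48 -0.17]
bay -x 10mm in tool [ 0.0098  0.0004 -0.0018]
```

>>> servo_tool([
  [0,[0.001,0,-0.001],[0,0,0]],
  [90,[0.001,0,-0.001],[0,0,0]],
  [95,[0.001,0,-0.001],[0,0,0]],
  [95,[0.001,0,-0.001],[0,0,0]],
  [95,[0.001,0,-0.001],[0,0,0]],
  [95,[0.001,0,-0.015],[0,0,0]],
  [95,[0.001,0,-0.035],[0,0,0]],
  [95,[0.001,0,-0.065],[0,0,0]],
  [95,[0.001,0,-0.1],[0,0,0]],
  [95,[0.001,0,-0.135],[0,0,0]],
  [95,[0.001,0,-0.16],[0,0,0]],
  [95,[0.001,0,-0.16],[0,0,0]],
])

```text
time_s: 16.28
tool_pos: [0.5305, -0.0004, 0.1937]
eef_rot: [[-0.973, -0.147, 0.18], [-0.145, 0.989, 0.022], [-0.181, -0.005, -0.983]]
force: [0.2, 1.7, 1.1]
grip_width: 0.081
grip_force: 0.0
```

```bash
python3 - <<'E'
from tgt import *
s=log(); c,im=snap("wrist","w7.png")
_,b=snap("scene","s7.png"); b=cv2.resize(b[120:350,120:420,::-1],(400,307)); o=np.zeros((307,800,3),np.uint8); o[:300,:400]=cv2.resize(im[:,:,::-1],(400,300)); o[:,400:]=b
cv2.imwrite("pics/m7.png",o)
for h in(0,.068,.128,.149,.158): print(h,proj(c,[*(Rc@(-.0705+.158-h,-.1035)+t),.052]).round(0))
E
```

```text
t 16.28 q [  -4.    -5.8  119.1    2.4   56.5 -103.6] p [ 5.305e-01 -4.000e-04  1.937e-01] F [0.2 1.7 1.1] w 0.081 gf 0.0
0 [313. 303.]
0.068 [316. 241.]
0.128 [318. 175.]
0.149 [320. 148.]
0.158 [320. 136.]
```

View pics/m7.png

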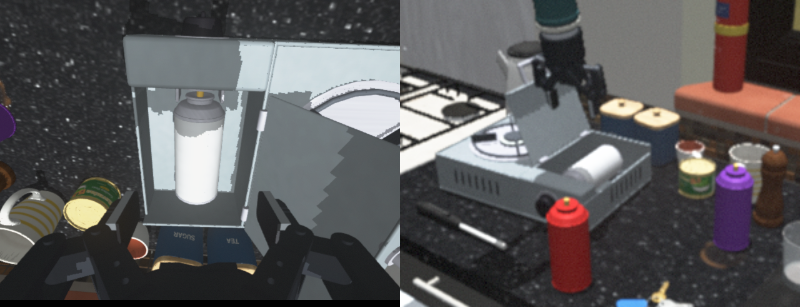

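```bash
python3 - <<'E'
from tgt import *
im=cv2.imread("pics/w7.png"); h=cv2.cvtColor(im,cv2.COLOR_BGR2HSV)
m=cv2.inRange(h,(15,100,60),(35,255,255)); m[:, :290]=0; m[:,350:]=0; m[200:]=0; ys,xs=np.nonzero(m); print("gold",xs.min(),xs.max(),ys.min(),ys.max())
g=cv2.cvtColor(im,cv2.COLOR_BGR2GRAY); print(g[130:185:2,320].tolist()); print(g[296:345:2,316].tolist())
r=[(y,np.nonzero(g[y,230:400]>200)[0][[0,-1]]+230) for y in(230,260,290,310)]; print(r)
K,_,_,p=cam("wrist"); s=bot.sense(); c=cam("wrist")
pt=lambda x,y,z:proj(c,[*(Rc@(x,y)+t),z]).round(1)
print("housing edge",pt(-.077,-.104,.092),"sensed now",s["tool_pos"])
for xt in(-.0705,-.0645,-.0605): print(xt,"stem top end",pt(xt,-.1035,.0565),"stem root top",pt(xt+.009,-.1035,.0565),"collar face top",pt(xt+.009,-.1035,.070),"collar back top",pt(xt+.017,-.1035,.07),"shoulder top",pt(xt+.03,-.1035,.085),"base top/bot",pt(xt+.158,-.1035,.085),pt(xt+.158,-.1035,.019))
E
```

```text
gold 315 325 147 154
[123, 122, 123, 122, 116, 106, 99, 137, 140, 144, 143, 143, 136, 91, 143, 140, 136, 146, 145, 104, 102, 107, 113, 134, 144, 142, 143, 143]
[246, 246, 246, 246, 246, 246, 246, 246, 246, 246, 246, 246, 246, 246, 238, 228, 107, 91, 88, 89, 87, 87, 86, 85, 84]
[(230, array([242, 378])), (260, array([245, 374])), (290, array([247, 368])), (310, array([230, 397]))]
housing edge [318.9 145.4] sensed now [ 5.28081202e-01 -1.78849247e-04  1.88394053e-01]
-0.0705 stem top end [319.1 143.1] stem root top [318.6 155.4] collar face top [318.6 160.4] collar back top [318.1 171.4] shoulder top [317.4 196. ] base top/bot [311.6 334.1] [312.6 289.1]
-0.0645 stem top end [318.7 151.4] stem root top [318.2 163.4] collar face top [318.3 168.7] collar back top [317.8 179.4] shoulder top [317.1 204. ] base top/bot [311.4 339.3] [312.4 293.8]
-0.0605 stem top end [318.5 156.8] stem root top [318.  168.6] collar face top [318.  174.1] collar back top [317.6 184.7] shoulder top [316.9 209.2] base top/bot [311.3 342.6] [312.3 296.8]
```

>>> servo_tool([
  [95,[0,-0.01,-0.02],[0,0,0]],
  [95,[0,-0.025,-0.045],[0,0,0]],
  [95,[0,-0.03,-0.06],[0,0,0]],
  [95,[0,-0.03,-0.06],[0,0,0]],
  [95,[0,-0.03,-0.06],[0,0,0]],
  [95,[0,-0.03,-0.06],[0,0,0]],
  [95,[0,-0.03,-0.06],[0,0,0]],
  [95,[0,-0.03,-0.06],[0,0,0]],
])

```text
time_s: 17.05
tool_pos: [0.5215, -0.0308, 0.2449]
eef_rot: [[-0.975, -0.147, 0.169], [-0.145, 0.989, 0.023], [-0.17, -0.002, -0.985]]
force: [-0.4, -0.8, 0.3]
grip_width: 0.0811
grip_force: 0.0
```

```bash
python3 -c "
from h import *
log(); print(bot.hand_in())"
```

```text
t 17.05 q [  -7.9   -8.5  115.9    2.9   63.2 -107.4] p [ 0.5215 -0.0308  0.2449] F [-0.4 -0.8  0.3] w 0.0811 gf 0.0
the job is handed in; nothing more can be done
None
```

The job is handed in at about 17 s of the 72 s allowed; no verdict came back. My last images show the lid open at its stop, the white cartridge lying in the saddles with its stem against the regulator seat, and the bystanders in view undisturbed.

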